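Lift a tip plate from the drying rack and case it

ROBOT

A 7-joint arm with a two-finger parallel gripper is mounted at the origin on the work surface. World frame = base frame: x ahead of the robot, y to its left, z up, the work surface at z = 0. Lengths are in m, angles in rad, forces in N, time in s.
With the tool pointing down it reaches from about 0.425 to 1.025 m from the base axis. Payload 3.6 kg.
Tool frame: the origin (TCP) lies at the very end of the fingers, on their centre line; the grasp point (between the pads) lies 19 mm behind it; x points along the fingers, y is the direction in which the jaws open and shut, and the axes are right-handed (so a half turn about x gives the same grasp; the last joint's range is limited). The gripper opens to 85 mm and grips with 20 to 120 N. Pads are 22 mm wide; open, the fingers measure 114 mm over their backs; the gripper's body (76 mm by 85 mm) begins 54 mm behind the grasp point. The pads swing forward as they close: fully open they stand 13 mm farther back than shut.
Start: joints at [1.183, 0.591, 0.048, 1.609, -0.033, 0.943, -0.034], TCP at [0.211, -0.694, 0.231] pointing down, gripper open.
Joint ranges: [-2.69, 2.69], [-0.47, 2.24], [-1.27, 1.36], [0.19, 2.51], [-1.53, 4.68], [0.08, 2.07], [-3.09, 3.09]. Speed limits (rad/s): [2.57, 2.57, 3.14, 3.14, 3.14, 3.14, 3.14].

INTERFACE

Orientations are given as a rotation vector (axis times angle).
In Python, from workcell import arm gives the robot as it stands. The module is installed in compiled form; this text tells all that it offers.
- The arm moves only by the tool move_arm, never from a script. Its argument "plan" is a list that holds one entry, the list of rows, each a list of 7 numbers: the shift along the tool's x, y, z in mm, then the turn, a rotation vector about the tool's x, y, z in rad, then the closure in counts, from 0 (fully open) to 255 (shut). In form: [[[x, y, z, rx, ry, rz, hand], ...]]. A call has 1 to 20 rows; each row shifts and turns the commanded pose from where the row before left it, along the tool's axes as they then stand; what a row does not reach is not made up. A row lasts 1/8 s, in which the tool goes at most 62.5 mm and 10.7 degrees, less where a joint would pass 70% of its speed; a pose out of reach is approached as far as the arm can. A call is refused whole if a number of a shift passes 62.5 or a number of a turn 0.188, either way. A call with a gripper value outside its range is refused whole. The fingers move at their own pace and stop on an object; "force" is the grip in N (left out, the last holds). Time passes only in rows, so rows that do not move let the fingers close. It gives the time, the measured TCP pose, the force and the opening at its end, in the units of the state.
- arm.get_state(): the state, without advancing time (a new reading comes with each control period).
- arm.snapshot(name): name is "scene" or "top"; returns a dict with "frame" (400x640x3 uint8, red, green, blue), "intrinsics" (3x3 intrinsics, pixels), "cam_to_world" (4x4, takes a point from camera to world coordinates). Camera axes: x right, y down, z forward; pixel columns grow to the right and rows downward; lengths in m; the calibration is good to about 2 mm. A picture is of the moment at which its call begins. There is no depth.
- arm.close_job(): hands the job in, once; it reports no verdict.
The state is a dict: "time": time; "qpos": joint angles; "joint_velocities": joint speeds; "joint_efforts": joint torques, N m; "position": TCP position; "eef_rot": TCP orientation; "ft_force": force on the tool from outside, world axes, zero at the start; "moment": the same for the moment, N m; "finger_gap": opening from 0.0 (shut) to 1.0 (fully open).
Only numpy, scipy, OpenCV 4.12 (cv2) and the standard library are available. Lean on these libraries where they do the work, as an engineer would, in place of code of your own. Each camera call takes 0.05 s, during which the arm holds its last target.

TASK

The press-on nails on the plate with the single row of long pointed nails are ready for their case. Slide the spatula under that plate, lift it out of the drying rack and set it down on the low stand; lay the spatula flat on the desk, then pick the plate up by its long sides from the stand and lower it, without dropping it, into the well of the open case so that it lies fully home. Keep the plate level all the way, and do not disturb the other two plates or the two bottles.

Things in the scene. Friction and masses are not known exactly. Their poses are not given: they have to be found in the camera images.
- long_plate_mid (a point): The plate to be cased: grey, 92 (x) x 62 (y) x 5 mm, about 60 g, with a single row of five long pointed false nails (35 mm long, along its y; tops 6 mm above the plate; 14 mm clear of its long sides). The point is the centre of the plate, 2.5 mm above its underside; z up. It starts in one of the rack's three bays, its x along the bay.
- short_plate_a_mid (a point): One of the two other plates, same size and material, with two rows of five short square nails; the point is its centre, 2.5 mm above its underside. Leave it alone.
- short_plate_b_mid (a point): The other plate with two rows of short square nails; the point is its centre, 2.5 mm above its underside. Leave it alone.
- rack: Steel drying rack, fixed: 116 (x) x 226 (y) mm, 24 mm high; origin: centre of its underside, on the desk. Three bays side by side, centre lines at y = -74, 0, +74 mm, open above and at the front (-x, nearest the robot). Walls 4 mm thick and 24 mm high stand 4 mm clear of the plates between the bays (no room for a finger) and along the back (inner face x = +54 mm).
- bay1 (a point): Centre of the rack's middle bay, level with its rails, 16 mm above the desk; axes as the rack's. In every bay two rails 6 mm wide, centred 27 mm either side of the bay's centre line, run along x with tops 16 mm up; the slab between them is 8 mm up. A plate lies on the rails: under it is a free channel 48 mm wide and 8 mm high, open at the front.
- stand: Low steel stand for one plate, fixed; origin: centre of its underside, on the desk. Slab 100 (x) x 62 (y) x 8 mm, on it two rails, 92 mm long along x, 6 mm wide, centred 27 mm either side of the centre line, tops 26 mm up; between them a channel 48 mm wide and 18 mm deep, open at both ends and above.
- stand_top (a point): Centre of the stand, level with its rail tops, 26 mm above the desk; axes as the stand's. A plate laid here along the rails overhangs them by 1 mm at its long sides, with only the slab below, so that fingers can take it across its 62 mm width.
- case: Open black presentation case with grey inlay, fixed: 111 (x) x 77 (y) mm, 32 mm high; origin: centre of its underside, on the desk. In the middle of each long side (x from -25 to +25 mm) is a finger cut-out, open outwards and down to the desk; there the inlay ends at y = +-27 mm, so fingers that hold the plate across its width fit down beside it.
- case_floor (a point): Centre of the floor of the case's well, 18 mm above the desk; axes as the case's. The well is 99 (x) x 69 (y) mm, 14 mm deep.
- spatula_grip (a point): Spatula, about 120 g, loose, lying steadily with its blade flat on the desk. The point is the place to grip on its black handle, 41 mm above the blade's underside; x runs along the spatula to the blade's tip, z up. The handle, 16 mm wide and 14 mm high, runs straight along x from 24 mm ahead of the point to 72 mm behind it.
- spatula_tip (a point): Middle of the front edge of the spatula's blade, at its underside: 120.5 mm ahead of and 41 mm below the grip point. The blade is flat, parallel to the handle, 85 mm long (35.5 to 120.5 mm ahead of the grip point), 34 mm wide, 2.5 mm thick; a crank joins it to the handle's front end.
- bottle: White bottle, 38 mm across, 115 mm high, loose, standing between the places of the stand and the case. Origin: centre of its underside. Leave it alone.
- polish: Small square nail-polish bottle with black cap, 28 x 28 mm, 74 mm high, loose, standing in front of the white bottle. Origin: centre of its underside. Leave it alone.
Things that resemble listed ones, but are neither listed nor needed, are in the scene too. Leave any green or yellow look-alike of the part that bears long_plate_mid alone. What is shaped like the case but blue is not meant.

How it is judged:
By the outcome, as a careful person would: the job done as asked, in the order asked, and still so for the second after the job is handed in, with the robot touching nothing.
It also fails if it takes over 72 s, if anything falls off the work surface, if the arm or the gripper's body presses on something with over 40 N, if the wrist force passes 120 N, or if a joint passes its speed limit or range.

## Working session

There is one attempt and no reset: what is moved stays moved. The work goes in short steps, Python scripts to look and compute and a tool call to move; the robot and the scene stay as the last step left them, time stands still between calls to the robot, and variables do not carry over. Pictures are saved under pics/ and viewed, and the job is handed in when it is done.

Besides the shell and the picture viewer there is one more tool, called after "Request:" as name(argument=value, ...) on one line, values as JSON. move_arm: Moves the arm, as the interface text tells. Its arguments: {"type":"object","properties":{"plan":{"type":"array"},"force":{"type":"number"}},"required":["plan"]}

```bash
mkdir -p pics
python3 - <<'E'
from workcell import arm
import cv2,numpy as np
for n in("scene","top"):
    s=arm.snapshot(n);cv2.imwrite(f"pics/{n}0.png",s["frame"][:,:,::-1]);print(n,s["intrinsics"].round(1).tolist(),s["cam_to_world"].round(4).tolist())
st=arm.get_state();print(st)
E
```

```text
scene [[374.1, 0.0, 320.3], [0.0, 374.1, 196.1], [0.0, 0.0, 1.0]] [[0.2686, 0.6928, -0.6692, 1.1937], [0.9632, -0.1844, 0.1957, -0.2584], [0.0121, -0.6971, -0.7168, 0.6812], [0.0, 0.0, 0.0, 1.0]]
top [[450.2, 0.0, 324.2], [0.0, 450.2, 204.6], [0.0, 0.0, 1.0]] [[-0.0041, -0.9882, 0.1528, 0.4349], [-1.0, 0.0036, -0.0037, -0.0806], [0.0031, -0.1528, -0.9883, 1.1684], [0.0, 0.0, 0.0, 1.0]]
{'time': 0.1, 'qpos': array([ 1.18252781,  0.59205169,  0.04830844,  1.60972533, -0.03329635,
        0.94271339, -0.03369173]), 'joint_velocities': array([ 0.00101721, -0.00101717,  0.00109693, -0.00278225, -0.00075192,
       -0.00155345,  0.00049559]), 'joint_efforts': array([ 4.04015242e-03, -5.49997258e+01,  1.55328110e+00, -1.98823178e+01,
        9.79365490e-03,  3.87599546e-03,  4.39147684e-06]), 'position': array([ 0.21040714, -0.69299342,  0.23022611]), 'eef_rot': array([ 2.06335869,  0.30862251, -2.06425344]), 'ft_force': array([-0.27267348,  0.08574735,  0.7669033 ]), 'moment': array([-0.00494935,  0.04986897, -0.02691946]), 'finger_gap': 1.0002296182021144}
```

View pics/scene0.png

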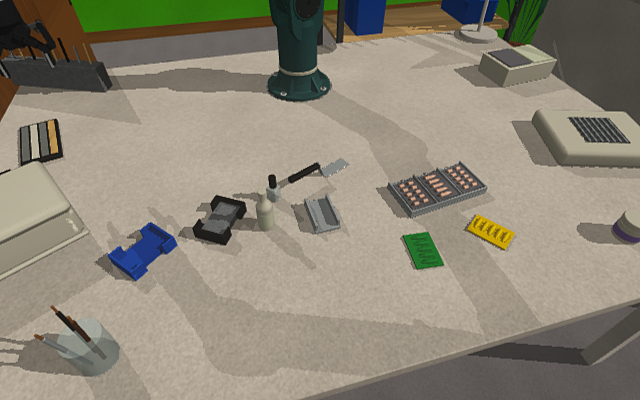

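View pics/top0.png

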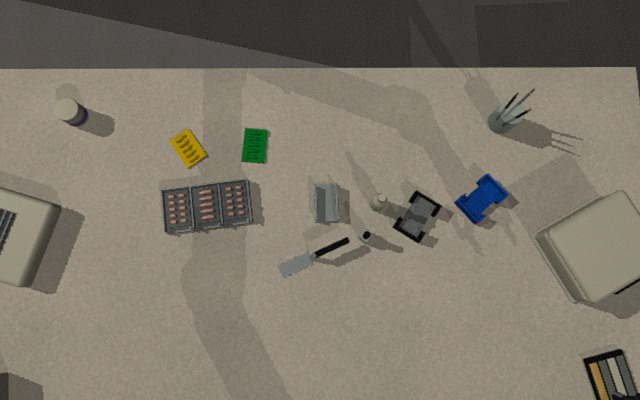

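Run:
```python
import cv2
t=cv2.imread("pics/top0.png");s=cv2.imread("pics/scene0.png")
cv2.imwrite("pics/t_a.png",cv2.resize(t[160:290,150:350],None,fx=4,fy=4,interpolation=cv2.INTER_CUBIC))
cv2.imwrite("pics/t_b.png",cv2.resize(t[160:290,265:465],None,fx=4,fy=4,interpolation=cv2.INTER_CUBIC))
cv2.imwrite("pics/s_a.png",cv2.resize(s[140:260,180:350],None,fx=4.5,fy=4.5,interpolation=cv2.INTER_CUBIC))
cv2.imwrite("pics/s_b.png",cv2.resize(s[140:260,330:500],None,fx=4.5,fy=4.5,interpolation=cv2.INTER_CUBIC))
```

```text
(no output)
```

View pics/t_a.png

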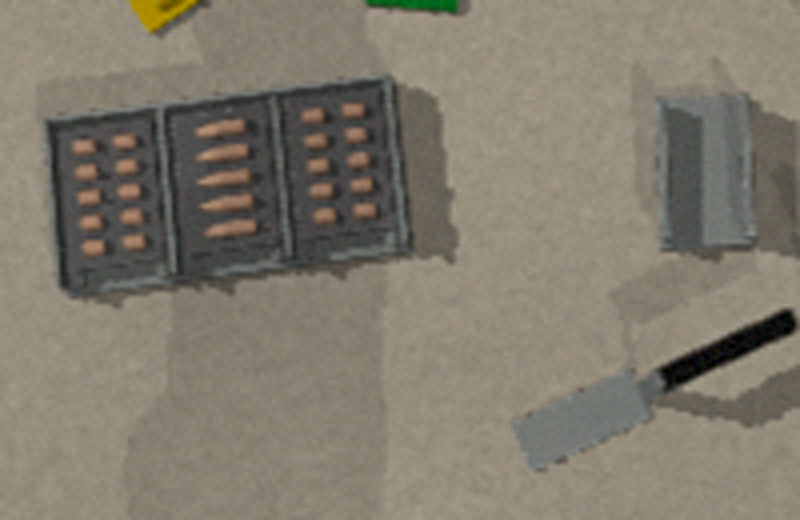

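View pics/t_b.png

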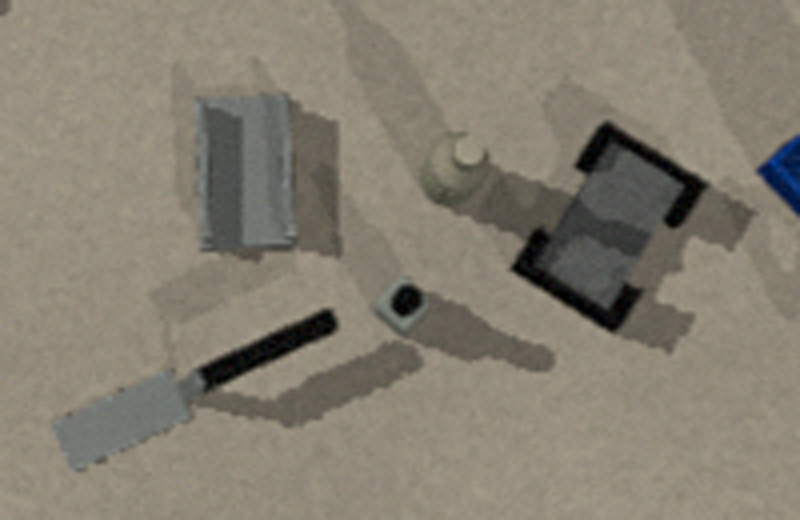

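View pics/s_a.png

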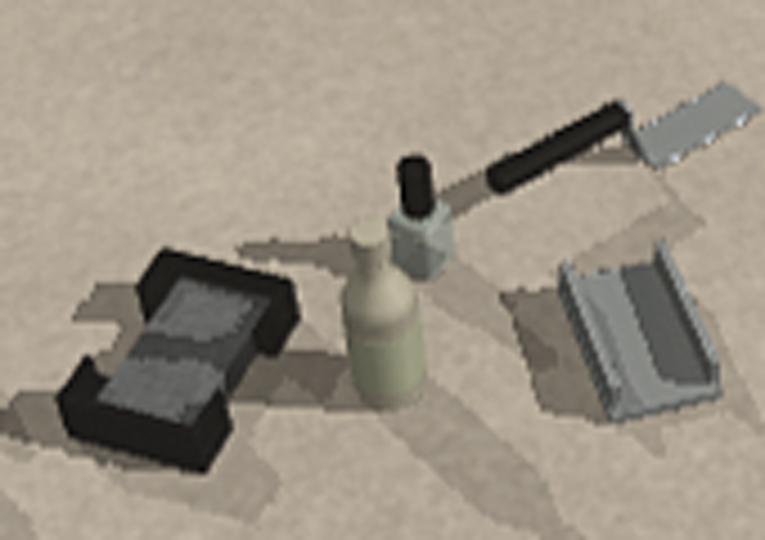

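View pics/s_b.png

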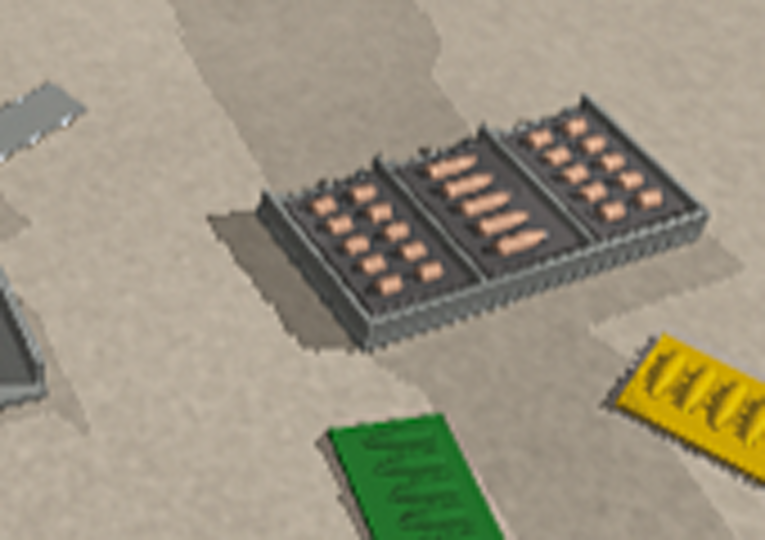

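```bash
cat > h.py <<'E'
import numpy as np,cv2
from workcell import arm
from scipy.spatial.transform import Rotation as R
from scipy.optimize import least_squares
def snap(n,f=None):
    s=arm.snapshot(n)
    if f: cv2.imwrite(f,s["frame"][:,:,::-1])
    return s
K={"scene":np.array([[374.1,0,320.3],[0,374.1,196.1],[0,0,1]]),"top":np.array([[450.2,0,324.2],[0,450.2,204.6],[0,0,1]])}
T={"scene":np.array([[0.2686,0.6928,-0.6692,1.1937],[0.9632,-0.1844,0.1957,-0.2584],[0.0121,-0.6971,-0.7168,0.6812],[0,0,0,1]]),
"top":np.array([[-0.0041,-0.9882,0.1528,0.4349],[-1,0.0036,-0.0037,-0.0806],[0.0031,-0.1528,-0.9883,1.1684],[0,0,0,1]])}
def ray(n,uv,z):
    d=T[n][:3,:3]@np.linalg.solve(K[n],[uv[0],uv[1],1]);o=T[n][:3,3]
    return o+d*(z-o[2])/d[2]
def proj(n,P):
    P=np.atleast_2d(P);c=(P-T[n][:3,3])@T[n][:3,:3];return (c@K[n].T)[:,:2]/c[:,2:]
def fit(obs,p0):
    # obs: list of (cam,u,v,[model xyz]); planar pose
    def f(p):
        c,s=np.cos(p[2]),np.sin(p[2]);r=[]
        for n,u,v,m in obs:
            r+=list((proj(n,[p[0]+c*m[0]-s*m[1],p[1]+s*m[0]+c*m[1],m[2]])[0]-[u,v])*(2.6 if n=="top" else 3)/2.6)
        return np.array(r)
    r=least_squares(f,p0);return r.x,f(r.x).reshape(-1,2)
def crop(img,x0,y0,x1,y1,k,f):
    c=cv2.resize(img[y0:y1,x0:x1],None,fx=k,fy=k,interpolation=cv2.INTER_CUBIC)
    for x in range((x0//10+1)*10,x1,10): cv2.putText(c,str(x),((x-x0)*k,10),0,.35,(0,0,255));cv2.line(c,((x-x0)*k,0),((x-x0)*k,c.shape[0]),(0,0,255) ,1) if 0 else cv2.line(c,(int((x-x0+.5)*k),0),(int((x-x0+.5)*k),6),(0,0,255),1)
    for y in range((y0//10+1)*10,y1,10): cv2.putText(c,str(y),(8,(y-y0)*k+6),0,.35,(0,0,255));cv2.line(c,(0,int((y-y0+.5)*k)),(6,int((y-y0+.5)*k)),(0,0,255),1)
    cv2.imwrite(f,c)
E
python3 - <<'E'
from h import *
for n in("top","scene"):
    im=cv2.imread(f"pics/{n}0.png");hsv=cv2.cvtColor(im,cv2.COLOR_BGR2HSV).astype(int);b,g,r=[im[:,:,i].astype(int) for i in range(3)]
    m=((r-b>45)&(r-g>22)&(r>110)).astype(np.uint8)
    reg=np.zeros_like(m)
    if n=="top":reg[175:240,155:260]=1
    else: reg[155:220,385:495]=1
    k,l,s,c=cv2.connectedComponentsWithStats(m*reg)
    pts=[]
    for i in range(1,k):
        if s[i,4]>=6:
            w=ray(n,c[i],.0255);pts.append(w);print(n,s[i,4],c[i].round(1),w.round(4))
# spatial things
t=cv2.imread("pics/top0.png");s=cv2.imread("pics/scene0.png")
crop(t,385,185,450,250,10,"pics/c1.png");crop(t,305,175,350,230,10,"pics/c2.png");crop(t,275,230,355,285,9,"pics/c3.png")
crop(s,185,190,255,250,10,"pics/d1.png");crop(s,295,185,350,240,10,"pics/d2.png");crop(s,280,150,355,190,10,"pics/d3.png")
E
```

```text
top 9 [227.7 188.3] [0.655  0.1641 0.0255]
top 11 [237.5 186.8] [0.6589 0.1388 0.0255]
top 25 [205.1 191.5] [0.6469 0.2221 0.0255]
top 8 [238.4 193.2] [0.642  0.1362 0.0255]
top 11 [170.6 196.1] [0.6352 0.3102 0.0255]
top 12 [180.5 195. ] [0.638  0.285  0.0255]
top 8 [228.5 194.5] [0.6388 0.1615 0.0255]
top 25 [205.8 197.7] [0.6307 0.2196 0.0255]
top 7 [239.3 199.4] [0.6259 0.1334 0.0255]
top 13 [171.3 202.5] [0.6186 0.3077 0.0255]
top 12 [181.5 201. ] [0.6223 0.2817 0.0255]
top 9 [229.1 200.9] [0.6221 0.1595 0.0255]
top 26 [205.9 204. ] [0.6143 0.2187 0.0255]
top 10 [239.7 205.6] [0.6098 0.132  0.0255]
top 14 [181.9 207.3] [0.606  0.2799 0.0255]
top 11 [230. 207.] [0.6062 0.1568 0.0255]
top 14 [171.9 208.9] [0.6018 0.3055 0.0255]
top 25 [207.2 210.1] [0.5984 0.2149 0.0255]
top 12 [240.5 212. ] [0.5932 0.1295 0.0255]
top 11 [182.4 213.9] [0.5888 0.278  0.0255]
top 9 [230.7 213.3] [0.5899 0.1546 0.0255]
top 13 [172.3 215. ] [0.5861 0.3036 0.0255]
top 26 [208.  216.6] [0.5817 0.2124 0.0255]
top 13 [183.3 220. ] [0.5731 0.2749 0.0255]
top 15 [172.9 221.4] [0.5696 0.3012 0.0255]
scene 13
[... 487 characters left out ...]
2  0.0255]
scene 30 [437.4 184.7] [0.6192 0.2182 0.0255]
scene 16 [474.2 183.7] [0.6399 0.311  0.0255]
scene 14 [401.3 185.1] [0.597  0.1287 0.0255]
scene 16 [414.2 186.7] [0.6105 0.1579 0.0255]
scene 15 [465.9 186.4] [0.6433 0.2853 0.0255]
scene 33 [441.3 188.9] [0.6353 0.2204 0.0255]
scene 16 [405.2 189.5] [0.6139 0.1317 0.0255]
scene 14 [417.9 190.9] [0.6267 0.1602 0.0255]
scene 35 [445.2 193.2] [0.6515 0.2224 0.0255]
scene 15 [408.8 194.1] [0.631  0.1336 0.0255]
scene 15 [421.2 195.3] [0.6427 0.1615 0.0255]
scene 15 [412.2 198.3] [0.6464 0.1355 0.0255]
scene 14 [425.4 199.9] [0.6596 0.1642 0.0255]
scene 15 [416.5 202.7] [0.6628 0.139  0.0255]
scene 52 [479.8 217.4] [0.744  0.2616 0.0255]
```

View pics/c1.png

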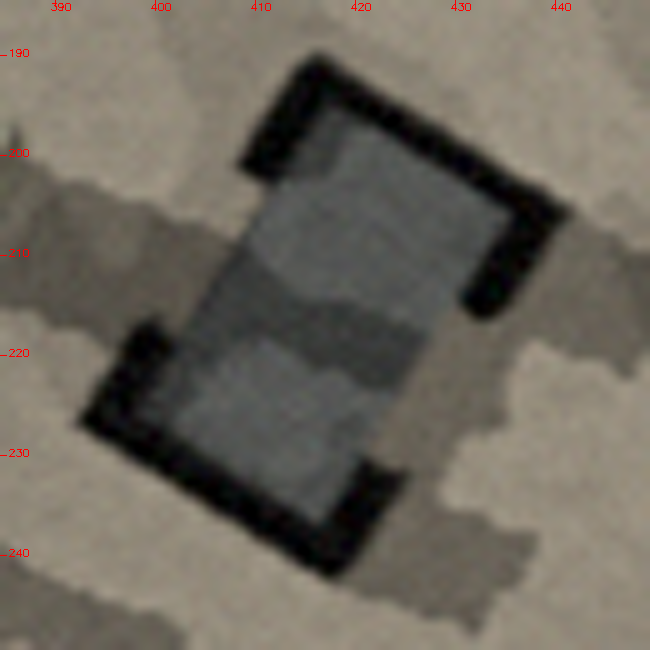

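View pics/c2.png

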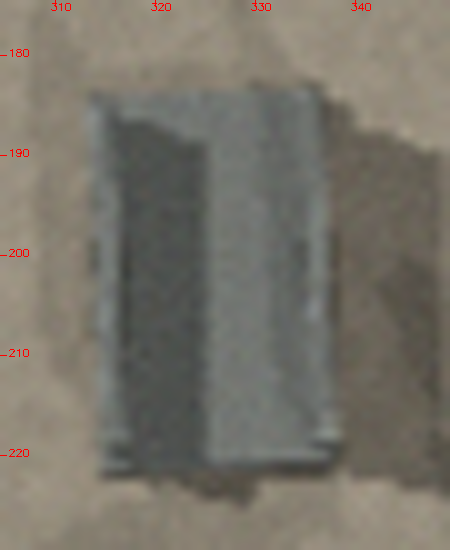

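View pics/c3.png

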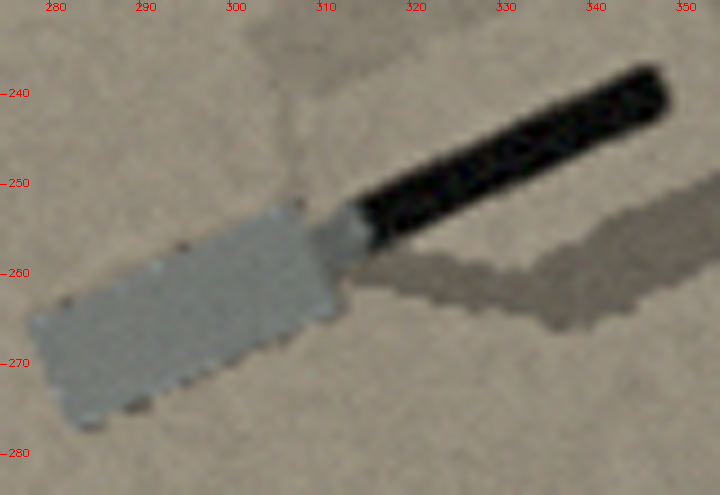

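View pics/d1.png

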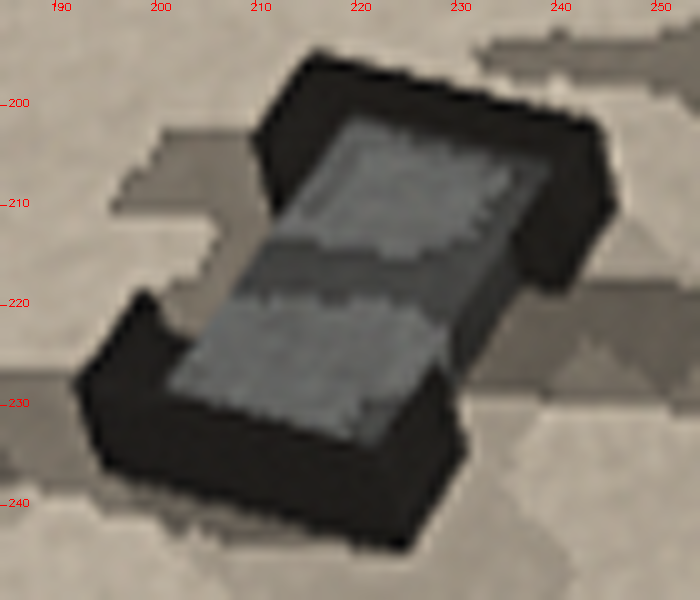

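View pics/d2.png

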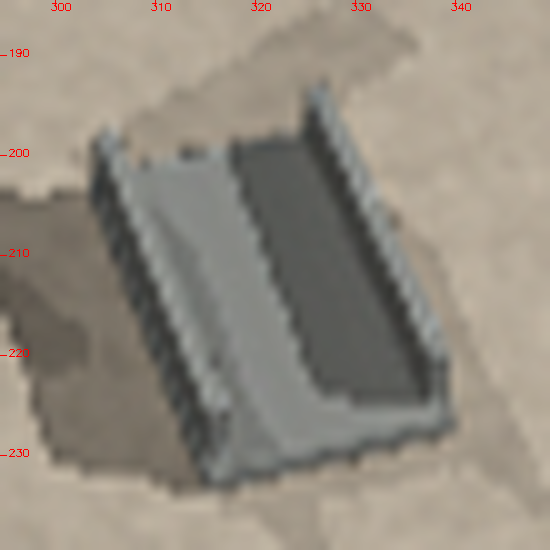

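View pics/d3.png

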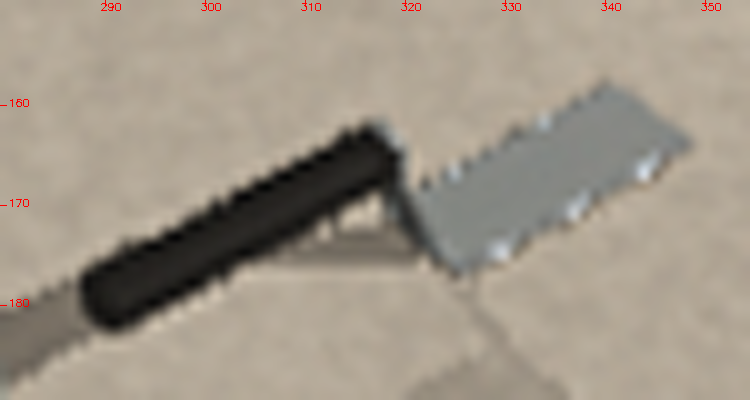

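```bash
cat > fits.py <<'E'
from h import *
case=[("top",416.3,190,[.0555,.0385,.032]),("top",441.3,205.8,[.0555,-.0385,.032]),("top",392.7,227,[-.0555,.0385,.0]),("top",418,242.3,[-.0555,-.0385,0]),
("scene",244.5,202,[-.0555,.0385,.032]),("scene",216.3,194.3,[-.0555,-.0385,.032]),("scene",192,228,[.0555,-.0385,.032]),("scene",225,244.5,[.0555,.0385,0])]
stand=[("top",314.8,222.3,[-.05,.031,0]),("top",338.3,221.5,[-.05,-.031,0]),("top",313.5,183.7,[.05,.031,.008]),("top",336.3,183,[.05,-.031,.008]),
("scene",315.5,233.5,[.05,-.031,0]),("scene",340,227.3,[.05,.031,0]),("scene",304.8,197.3,[-.046,-.0285,.026]),("scene",326.3,193,[-.046,.0285,.026])]
sp=[("top",277.8,265.1,[.1205,-.017,.0015]),("top",283.4,277.3,[.1205,.017,.0015]),("top",307.3,251.7,[.0355,-.017,.0015]),("top",312.6,263.9,[.0355,.017,.0015]),("top",347.5,239.5,[-.072,0,.041]),("top",315.8,255.1,[.024,0,.041]),
("scene",340.5,157.5,[.1205,.017,.0015]),("scene",348.7,163.8,[.1205,-.017,.0015]),("scene",321.5,168.2,[.0355,.017,.0015]),("scene",325.5,177,[.0355,-.017,.0015]),("scene",289.3,180,[-.072,0,.041]),("scene",318,164,[.024,0,.041])]
if __name__=="__main__":
  for nm,o,p in(("case",case,[.57,-.3,-.55]),("stand",stand,[.6,-.08,0]),("spat",sp,[.5,-.08,2])):
    for cams in(("top","scene"),("top",),("scene",)):
        x,r=fit([q for q in o if q[0] in cams],p);print(nm,cams,x.round(4),np.abs(r).max().round(1))
        if len(cams)==2: print(r.round(1).tolist())
E
python3 fits.py
```

```text
case ('top', 'scene') [ 0.5824 -0.3227 -0.5736] 1.2
[[-0.5, -0.8], [0.4, -0.7], [-1.2, -0.3], [-1.1, 0.3], [-0.1, -1.2], [-1.1, -0.5], [-0.9, -0.4], [-0.1, 0.5]]
case ('top',) [ 0.5814 -0.3242 -0.563 ] 0.9
case ('scene',) [ 0.5836 -0.3218 -0.5819] 0.9
stand ('top', 'scene') [ 0.6205 -0.0882  0.0402] 0.8
[[-0.4, -0.2], [-0.2, -0.4], [-0.7, 0.3], [0.1, -0.0], [-0.6, 0.3], [0.2, 0.4], [-0.7, -0.1], [0.1, -0.8]]
stand ('top',) [ 0.6203 -0.089   0.0362] 0.4
stand ('scene',) [ 0.6206 -0.0877  0.0427] 0.8
spat ('top', 'scene') [ 0.4921 -0.0791  1.9952] 4.6
[[-1.1, 0.2], [-1.4, 0.2], [-0.4, -0.2], [-0.3, -0.3], [0.8, -0.5], [-2.5, -0.1], [0.2, -0.2], [0.2, -0.4], [-4.6, 2.1], [0.1, -0.4], [-0.8, -0.1], [0.4, -0.1]]
spat ('top',) [ 0.4919 -0.0812  1.9962] 1.6
spat ('scene',) [ 0.4918 -0.0773  1.9937] 3.9
```

```bash
cat >> fits.py <<'E'
rack=[("top",160.9,189.6,[.058,.113,.024]),("top",247.1,179.1,[.058,-.113,.024]),("top",165.9,233.4,[-.058,.113,0]),("top",252.1,222.1,[-.058,-.113,0]),
("scene",459.2,161.4,[-.058,.113,.024]),("scene",487,187,[.058,.113,.024]),("scene",411.8,217.4,[.058,-.113,0]),("scene",388,183,[-.058,-.113,.024])]
sp2=[q for i,q in enumerate(sp) if i not in(5,8)]
if __name__=="__main__":
  for nm,o,p in(("rack",rack,[.61,.22,.145]),("spat",sp2,[.5,-.08,2])):
    for cams in(("top","scene"),("top",),("scene",)):
        x,r=fit([q for q in o if q[0] in cams],p);print(nm,cams,x.round(4),np.abs(r).max().round(1))
        if len(cams)==2: print(r.round(1).tolist())
  for n,uv in (("top",[(205.1,191.5),(205.8,197.7),(205.9,204),(207.2,210.1),(208,216.6)]),("scene",[(429.6,176.6),(433.3,180.7),(437.4,184.7),(441.3,188.9),(445.2,193.2)])):
    print(n,np.mean([ray(n,u,.0255) for u in uv],0))
E
python3 fits.py|tail -12
```

```text
spat ('top',) [ 0.4919 -0.0812  1.9962] 1.6
spat ('scene',) [ 0.4918 -0.0773  1.9937] 3.9
rack ('top', 'scene') [0.6137 0.2211 0.1301] 2.8
[[-1.5, -1.5], [-0.6, -2.4], [0.4, -0.1], [0.7, -0.3], [0.0, -2.8], [1.1, -0.6], [-1.9, 1.2], [-0.9, -2.8]]
rack ('top',) [0.6109 0.2204 0.1188] 1.3
rack ('scene',) [0.6167 0.2206 0.1403] 2.6
spat ('top', 'scene') [ 0.4924 -0.0797  2.    ] 1.0
[[-0.8, 0.3], [-1.0, 0.3], [-0.2, -0.2], [-0.0, -0.4], [0.9, -0.7], [-0.1, -0.2], [-0.1, -0.4], [-0.1, -0.3], [-0.9, 0.2], [0.2, 0.1]]
spat ('top',) [ 0.4919 -0.0803  1.9976] 1.2
spat ('scene',) [ 0.493  -0.0793  2.002 ] 0.6
top [0.61437769 0.21753793 0.0255    ]
scene [0.61908881 0.21783928 0.0255    ]
```

Run:
```python
from h import *
t=cv2.imread("pics/top0.png");s=cv2.imread("pics/scene0.png")
crop(t,155,172,260,240,7,"pics/e1.png");crop(s,382,155,493,222,7,"pics/e2.png")
```

```text
(no output)
```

View pics/e1.png

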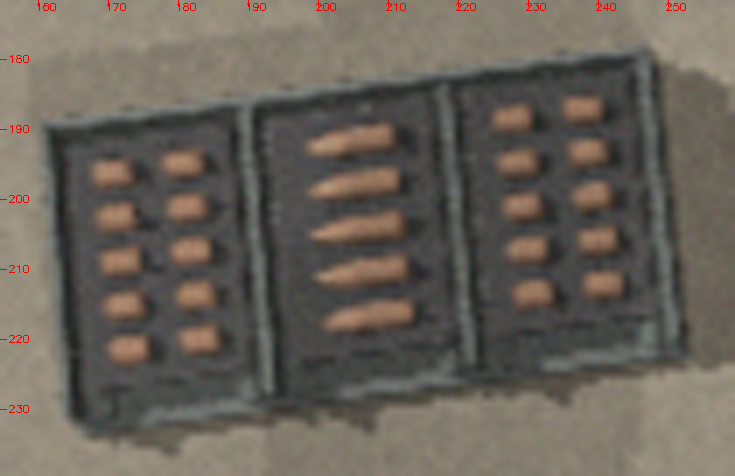

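View pics/e2.png

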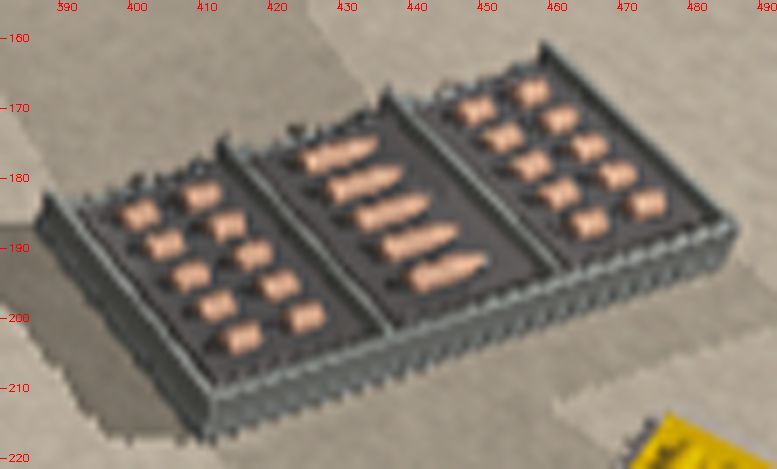

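```bash
cat >> fits.py <<'E'
rk=[("top",161.2,188.9,[.058,.113,.024]),("top",247.1,178.4,[.058,-.113,.024]),("top",189.5,186.5,[.056,.037,.024]),("top",217.8,183.4,[.056,-.037,.024]),("top",192.8,227.9,[-.058,.037,.024]),("top",221.6,223.2,[-.058,-.037,.024]),("top",250.5,221.5,[-.058,-.111,.024]),("top",164.5,231.2,[-.058,.111,.024]),
("scene",388.4,182.4,[-.058,-.111,.024]),("scene",413.2,174.5,[-.058,-.037,.024]),("scene",436.9,167.6,[-.058,.037,.024]),("scene",459.4,160.9,[-.058,.111,.024]),("scene",411.8,210.9,[.058,-.113,.024]),("scene",486.9,186.6,[.058,.113,.024]),("scene",411.2,217.4,[.058,-.113,0]),("scene",437.5,201.9,[.056,-.037,.024]),("scene",461.8,192.8,[.056,.037,.024])]
if __name__=="__main__":
    print()
    for cams in(("top","scene"),("top",),("scene",)):
        x,r=fit([q for q in rk if q[0] in cams],[.61,.22,.14]);print("rk",cams,x.round(4),np.abs(r).max().round(1))
        if len(cams)==2: print(r.round(1).tolist())
E
python3 fits.py|tail -4
```

```text
rk ('top', 'scene') [0.6137 0.2206 0.1235] 2.5
[[-1.4, -1.1], [-0.3, -1.4], [-0.3, -1.6], [-0.1, -2.1], [0.1, 0.5], [0.2, 1.6], [0.2, -0.4], [-0.7, 0.9], [-0.8, -2.5], [-0.9, -1.8], [-1.0, -1.9], [-0.8, -1.8], [-0.3, 0.9], [1.1, 0.1], [-1.8, 1.1], [0.5, 0.5], [1.2, 1.6]]
rk ('top',) [0.6126 0.2198 0.1175] 2.1
rk ('scene',) [0.6145 0.2209 0.1264] 2.2
```

Run:
```python
from fits import *
for f in (-.058,-.054,-.05,-.046):
  o=[(n,u,v,[f if m[0]==-.058 else m[0],m[1],m[2]]) for n,u,v,m in rk]
  for cams in(("top","scene"),("top",),("scene",)):
    x,r=fit([q for q in o if q[0] in cams],[.61,.22,.14]);print(f,cams,x.round(4),(r**2).mean().round(2))
    if len(cams)==2:X=x
  print(r.round(1).tolist())
  for n,uv in (("top",(206.4,204.0)),("scene",(437.4,184.8))):
    w=ray(n,uv,.0255)-[X[0],X[1],0];c,s=np.cos(X[2]),np.sin(X[2]);print("plate in rack",n,(c*w[0]+s*w[1]).round(4),(-s*w[0]+c*w[1]).round(4))
```

```text
-0.058 ('top', 'scene') [0.6137 0.2206 0.1235] 1.39
-0.058 ('top',) [0.6126 0.2198 0.1175] 0.88
-0.058 ('scene',) [0.6145 0.2209 0.1264] 1.62
[[-0.5, -2.2], [-0.7, -1.5], [-0.8, -1.7], [-0.6, -1.7], [0.1, 1.3], [1.4, 0.2], [-1.3, 1.4], [0.9, 0.8], [1.5, 1.8]]
plate in rack top 0.0002 -0.0031
plate in rack scene 0.0053 -0.0033
-0.054 ('top', 'scene') [0.6119 0.2204 0.127 ] 0.73
-0.054 ('top',) [0.6105 0.2196 0.1171] 0.3
-0.054 ('scene',) [0.613  0.2205 0.1325] 0.73
[[-0.0, -1.3], [-0.3, -0.7], [-0.4, -1.0], [-0.3, -1.2], [-0.0, 0.9], [0.8, -0.4], [-1.5, 1.1], [0.6, 0.3], [1.1, 1.2]]
plate in rack top 0.0019 -0.0032
plate in rack scene 0.0071 -0.0033
-0.05 ('top', 'scene') [0.6102 0.2202 0.1304] 0.65
-0.05 ('top',) [0.6085 0.2193 0.1167] 0.32
-0.05 ('scene',) [0.6115 0.2202 0.1384] 0.38
[[0.5, -0.3], [0.2, 0.1], [-0.0, -0.4], [-0.0, -0.7], [-0.2, 0.6], [0.2, -1.1], [-1.6, 0.8], [0.3, -0.1], [0.7, 0.7]]
plate in rack top 0.0037 -0.0032
plate in rack scene 0.0089 -0.0033
-0.046 ('top', 'scene') [0.6084 0.2199 0.1337] 1.16
-0.046 ('top',) [0.6064 0.2191 0.1163] 0.92
-0.046 ('scene',) [0.61   0.2198 0.1442] 0.59
[[1.1, 0.6], [0.7, 0.8], [0.4, 0.3], [0.3, -0.2], [-0.3, 0.3], [-0.4, -1.8], [-1.8, 0.5], [-0.1, -0.6], [0.2, 0.1]]
plate in rack top 0.0055 -0.0032
plate in rack scene 0.0107 -0.0034
```

```bash
cat >> h.py <<'E'
def cur():
    s=arm.get_state();return s,R.from_rotvec(s["eef_rot"]).as_matrix()
def to(p,psi,flip=0):
    "shift in tool axes (mm) from measured pose to p, and turn rotvec so that tool x down, tool z heading psi"
    s,M=cur();d=M.T@(np.array(p)-s["position"])*1000
    z=np.array([np.cos(psi),np.sin(psi),0]);x=np.array([0,0,-1.]);D=np.stack([x,np.cross(z,x),z],1)
    rv=R.from_matrix(M.T@D).as_rotvec()
    print("shift",d.round(1),"turn",rv.round(4),"shift in turned axes",(D.T@(np.array(p)-s["position"])*1000).round(1))
def st():
    s,M=cur();print("t",round(s["time"],2),"p",s["position"].round(4),"headz",np.arctan2(M[1,2],M[0,2]).round(3),"xdown",M[:,0].round(3),"q",s["qpos"].round(2),"F",s["ft_force"].round(1),"gap",round(s["finger_gap"],3))
E
python3 - <<'E'
from h import *
st();to([.4924,-.0797,.022+.06],2.0);to([.4924,-.0797,.082],2.0-np.pi)
# bottles
t=cv2.imread("pics/top0.png")
for n,uv,z in(("top",(379.5,201.5),.05),("top",(365.5,235.5),.03)):print(ray(n,uv,z).round(3))
crop(t,355,185,395,250,8,"pics/f1.png")
E
```

```text
t 0.1 p [ 0.2104 -0.693   0.2302] headz -2.847 xdown [-0.001  0.002 -1.   ] q [ 1.18  0.59  0.05  1.61 -0.03  0.94 -0.03] F [-0.3  0.1  0.8] gap 1.0
shift [ 149.2 -504.6 -448.1] turn [1.4364 0.0016 0.0016] shift in turned axes [ 148.2 -511.6  440.3]
shift [ 149.2 -504.6 -448.1] turn [-1.7051e+00 -1.7000e-03  1.7000e-03] shift in turned axes [ 148.2  511.6 -440.3]
[ 0.615 -0.224  0.05 ]
[ 0.531 -0.189  0.03 ]
```

View pics/f1.png

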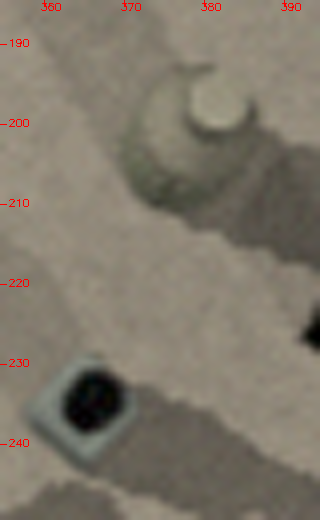

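Request:
move_arm(plan=[[[0, -14, -12, 0, 0, 0, 0], [0, -24, -21, 0, 0, 0, 0], [0, -34, -30, 0, 0, 0, 0], [0, -34, -30, 0, 0, 0, 0], [0, -34, -30, 0, 0, 0, 0], [0, -34, -30, 0, 0, 0, 0], [0, -34, -30, 0, 0, 0, 0], [0, -34, -30, 0, 0, 0, 0], [0, -34, -30, 0, 0, 0, 0], [0, -34, -30, 0, 0, 0, 0], [0, -34, -30, 0, 0, 0, 0], [0, -34, -30, 0, 0, 0, 0], [0, -34, -30, 0, 0, 0, 0], [0, -34, -30, 0, 0, 0, 0], [0, -34, -30, 0, 0, 0, 0], [0, -18, -17, 0, 0, 0, 0], [0, 0, 0, 0, 0, 0, 0]]], force=80)

```text
time: 2.22
position: [0.487, -0.0861, 0.2313]
eef_rot: [2.06, 0.313, -2.06]
ft_force: [0.3, -0.7, 0.1]
finger_gap: 0.998
```

Request:
move_arm(plan=[[[0, 0, 0, -0.17, 0, 0, 0], [0, 0, 0, -0.17, 0, 0, 0], [0, 0, 0, -0.17, 0, 0, 0], [0, 0, 0, -0.17, 0, 0, 0], [0, 0, 0, -0.17, 0, 0, 0], [0, 0, 0, -0.17, 0, 0, 0], [0, 0, 0, -0.17, 0, 0, 0], [0, 0, 0, -0.17, 0, 0, 0], [0, 0, 0, -0.17, 0, 0, 0], [0, 0, 0, -0.17, 0, 0, 0], [0, 0, 0, 0, 0, 0, 0]]])

```text
time: 3.6
position: [0.4856, -0.0905, 0.231]
eef_rot: [0.893, 1.38, -0.895]
ft_force: [-0.1, -0.5, -0.2]
finger_gap: 1.001
```

Run:
```python
from h import *
st();to([.4924,-.0797,.022],2.0-np.pi)
```

```text
t 3.6 p [ 0.4856 -0.0905  0.231 ] headz -1.15 xdown [-0.001 -0.001 -1.   ] q [ 0.48  0.34 -0.49  2.1   0.23  0.75  0.27] F [-0.1 -0.5 -0.2] gap 1.001
shift [209.   10.9  -7.1] turn [-0.0087 -0.0001  0.0014] shift in turned axes [209.   10.7  -7. ]
```

Request:
move_arm(plan=[[[25, 5, -3, -0.009, 0, 0, 0], [30, 6, -4, 0, 0, 0, 0], [30, 0, 0, 0, 0, 0, 0], [30, 0, 0, 0, 0, 0, 0], [30, 0, 0, 0, 0, 0, 0], [0, 0, 0, 0, 0, 0, 0], [0, 0, 0, 0, 0, 0, 0]]])

```text
time: 4.47
position: [0.4944, -0.0787, 0.087]
eef_rot: [0.886, 1.382, -0.886]
ft_force: [0.7, 0.1, 1.6]
finger_gap: 1.0
```

Run:
```python
from h import *
st();to([.4924,-.0797,.022],2.0-np.pi)
a=snap("top","pics/top1.png");b=snap("scene","pics/scene1.png")
crop(a["frame"][:,:,::-1].copy(),275,200,375,285,7,"pics/g1.png");crop(b["frame"][:,:,::-1].copy(),270,110,360,200,7,"pics/g2.png")
```

```text
t 4.47 p [ 0.4944 -0.0787  0.087 ] headz -1.139 xdown [ 0.001 -0.    -1.   ] q [ 0.32  0.57 -0.34  2.2   0.44  0.44  0.06] F [0.7 0.1 1.6] gap 1.0
shift [65.  -2.2  0.1] turn [ 0.0024  0.0007 -0.0005] shift in turned axes [65.  -2.2  0.1]
```

View pics/g1.png

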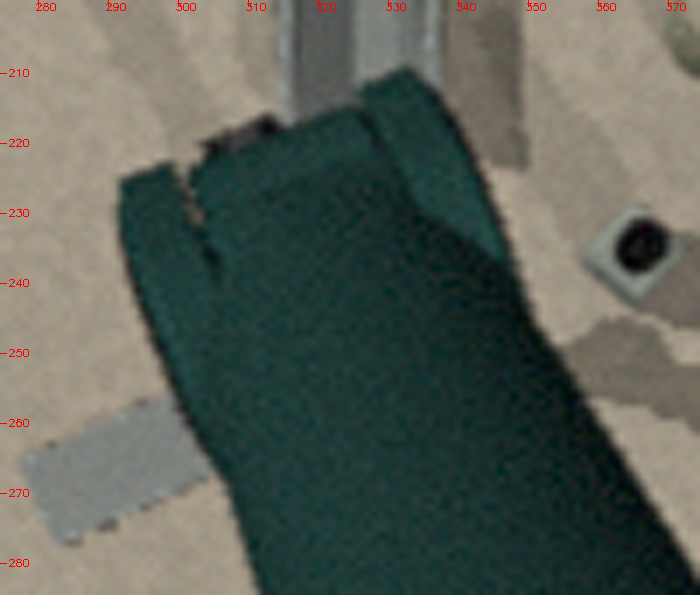

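View pics/g2.png

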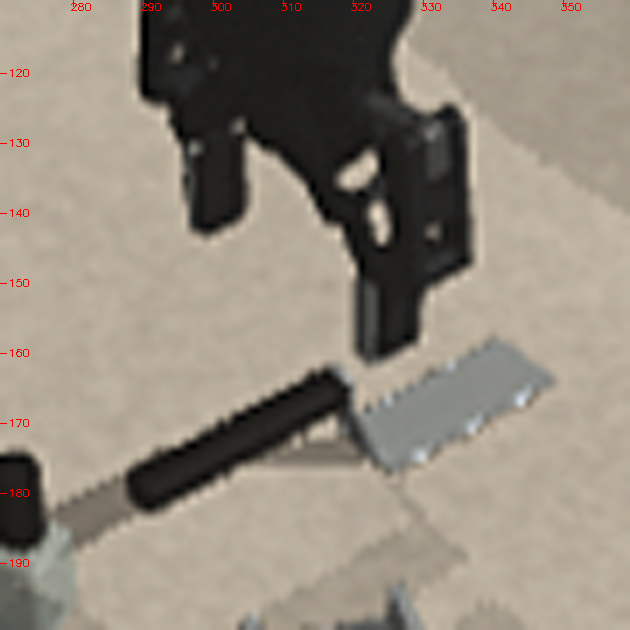

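Request:
move_arm(plan=[[[20, -2, 0, 0, 0, 0, 0], [20, 0, 0, 0, 0, 0, 0], [18, 0, 0, 0, 0, 0, 0], [7, 0, 0, 0, 0, 0, 0], [0, 0, 0, 0, 0, 0, 0], [0, 0, 0, 0, 0, 0, 0]]])

```text
time: 5.32
position: [0.4928, -0.0793, 0.0221]
eef_rot: [0.885, 1.382, -0.884]
ft_force: [-0.1, -0.2, -0.6]
finger_gap: 0.999
```

Run:
```python
from h import *
st();to([.4924,-.0797,.022],2.0-np.pi)
b=snap("scene","pics/scene2.png")
crop(b["frame"][:,:,::-1].copy(),270,110,360,200,7,"pics/g3.png")
```

```text
t 5.33 p [ 0.4928 -0.0793  0.0221] headz -1.138 xdown [ 0.001 -0.    -1.   ] q [ 0.24  0.68 -0.23  2.23  0.53  0.28 -0.02] F [-0.1 -0.2 -0.6] gap 0.999
shift [ 0.1 -0.5  0.2] turn [ 0.0036  0.0007 -0.0013] shift in turned axes [ 0.1 -0.5  0.2]
```

View pics/g3.png

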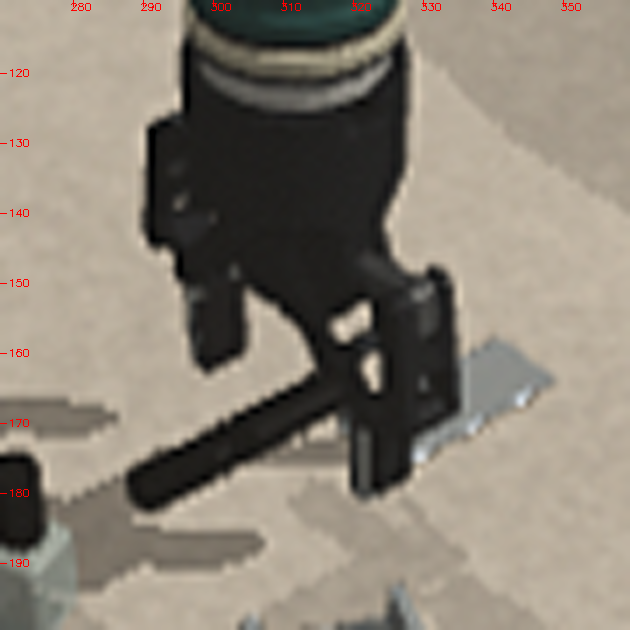

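Request:
move_arm(plan=[[[0, 0, 0, 0, 0, 0, 255], [0, 0, 0, 0, 0, 0, 255], [0, 0, 0, 0, 0, 0, 255], [0, 0, 0, 0, 0, 0, 255], [0, 0, 0, 0, 0, 0, 255], [0, 0, 0, 0, 0, 0, 255], [0, 0, 0, 0, 0, 0, 255]]], force=80)

```text
time: 6.25
position: [0.4922, -0.0794, 0.0213]
eef_rot: [0.884, 1.383, -0.885]
ft_force: [0.3, -0.2, 2.6]
finger_gap: 0.168
```

Run:
```python
from h import *
st()
```

```text
t 6.25 p [ 0.4922 -0.0794  0.0213] headz -1.138 xdown [-0. -0. -1.] q [ 0.23  0.68 -0.22  2.23  0.53  0.28 -0.02] F [ 0.3 -0.2  2.6] gap 0.168
```

Request:
move_arm(plan=[[[-10, 0, 0, 0, 0, 0, 255], [-20, 0, 0, 0, 0, 0, 255], [-20, 0, 0, 0, 0, 0, 255], [-20, 0, 0, 0, 0, 0, 255], [0, 0, 0, 0, 0, 0, 255]]])

```text
time: 6.88
position: [0.4932, -0.0794, 0.0927]
eef_rot: [0.886, 1.38, -0.883]
ft_force: [0.5, 1.1, -0.3]
finger_gap: 0.174
```

Run:
```python
from h import *
st();to([.418,.1932,.085],.137-np.pi)
for n in("top","scene"):
  b=snap(n,f"pics/{n}3.png")
crop(cv2.imread("pics/scene3.png"),270,90,370,190,7,"pics/g4.png")
```

```text
t 6.88 p [ 0.4932 -0.0794  0.0927] headz -1.138 xdown [ 0.003 -0.    -1.   ] q [ 0.34  0.56 -0.36  2.2   0.44  0.45  0.06] F [ 0.5  1.1 -0.3] gap 0.174
shift [   7.4   46.  -279. ] turn [ 1.8665e+00 -1.8000e-03 -3.4000e-03] shift in turned axes [   7.7 -280.3   37.3]
```

View pics/g4.png

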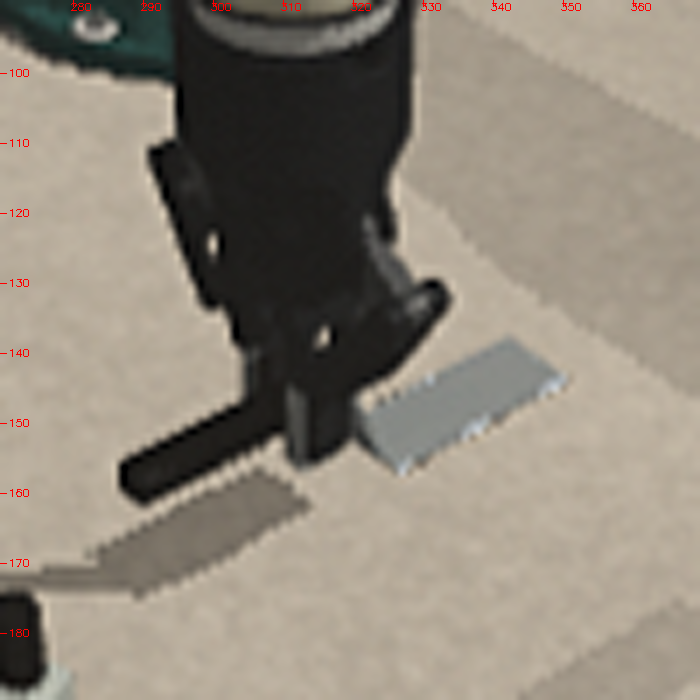

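Request:
move_arm(plan=[[[0, 3, -14, 0, 0, 0, 255], [0, 4, -25, 0, 0, 0, 255], [0, 5, -30, 0, 0, 0, 255], [0, 5, -30, 0, 0, 0, 255], [0, 5, -30, 0, 0, 0, 255], [0, 5, -30, 0, 0, 0, 255], [0, 5, -30, 0, 0, 0, 255], [0, 5, -30, 0, 0, 0, 255], [0, 5, -30, 0, 0, 0, 255], [0, 4, -20, 0, 0, 0, 255], [0, 0, -10, 0, 0, 0, 255]]])

```text
time: 8.35
position: [0.4156, 0.1953, 0.0908]
eef_rot: [0.882, 1.386, -0.883]
ft_force: [0.5, 0.2, -0.7]
finger_gap: 0.173
```

Request:
move_arm(plan=[[[0, 0, 0, 0.1, 0, 0, 255], [0, 0, 0, 0.16, 0, 0, 255], [0, 0, 0, 0.16, 0, 0, 255], [0, 0, 0, 0.16, 0, 0, 255], [0, 0, 0, 0.16, 0, 0, 255], [0, 0, 0, 0.16, 0, 0, 255], [0, 0, 0, 0.16, 0, 0, 255], [0, 0, 0, 0.16, 0, 0, 255], [0, 0, 0, 0.16, 0, 0, 255], [0, 0, 0, 0.16, 0, 0, 255], [0, 0, 0, 0.16, 0, 0, 255], [0, 0, 0, 0.16, 0, 0, 255], [0, 0, 0, 0, 0, 0, 255], [0, 0, 0, 0, 0, 0, 255]]])

```text
time: 10.1
position: [0.4165, 0.1931, 0.0911]
eef_rot: [2.145, 0.157, -2.146]
ft_force: [-0.4, 1.6, -1.3]
finger_gap: 0.174
```

Run:
```python
from h import *
st();to([.418,.1932,.0325],.137-np.pi)
for n in("top","scene"):
  b=snap(n,f"pics/{n}4.png")
crop(cv2.imread("pics/scene4.png"),350,60,450,160,7,"pics/g5.png")
crop(cv2.imread("pics/top4.png"),150,170,265,285,6,"pics/g6.png")
```

```text
t 10.1 p [0.4165 0.1931 0.0911] headz -2.995 xdown [-0.001 -0.    -1.   ] q [-0.67  0.52  0.19  2.3  -0.28  0.34 -1.67] F [-0.4  1.6 -1.3] gap 0.174
shift [58.6  0.1 -1.5] turn [ 0.0091  0.0007 -0.0004] shift in turned axes [58.6  0.1 -1.5]
```

View pics/g5.png

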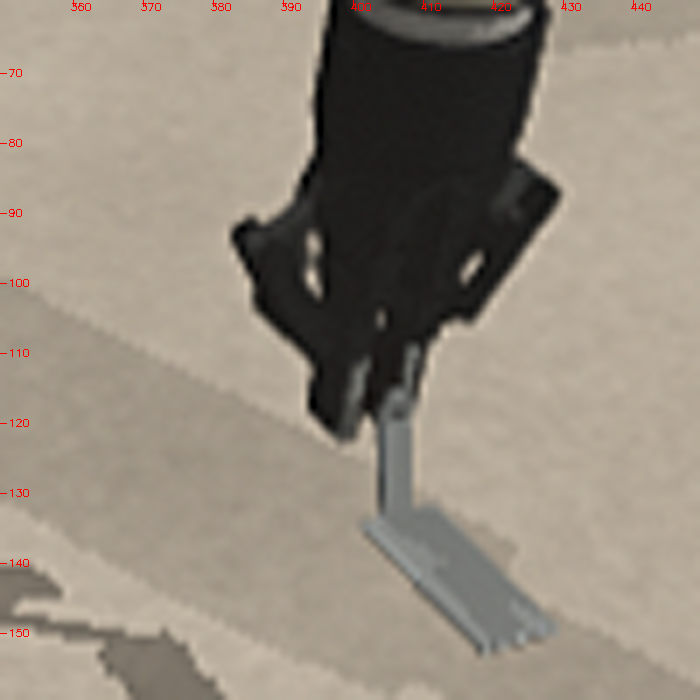

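View pics/g6.png

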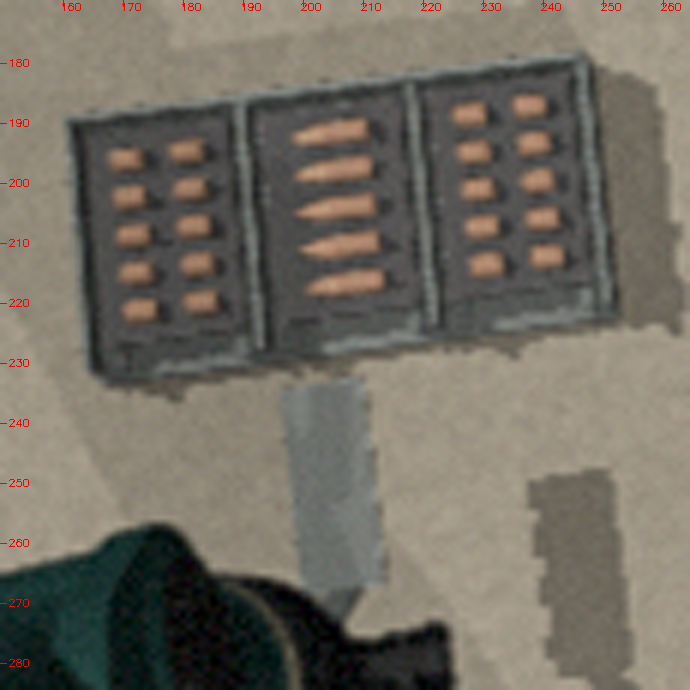

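```bash
cat >> h.py <<'E'
def tri(a,b):
    o=[T[n][:3,3] for n in("top","scene")];d=[T[n][:3,:3]@np.linalg.solve(K[n],[u[0],u[1],1]) for n,u in(("top",a),("scene",b))]
    A=np.stack([d[0],-d[1]],1);t=np.linalg.lstsq(A,o[1]-o[0],rcond=None)[0];p=o[0]+t[0]*d[0];q=o[1]+t[1]*d[1];return (p+q)/2,np.linalg.norm(p-q)
E
python3 - <<'E'
from h import *
psi=np.pi-2.995;psi=-2.995+np.pi
g=np.array([.4165,.1931,.0911+.019]);f=np.array([np.cos(psi),np.sin(psi),0]);l=np.array([-f[1],f[0],0])
for nm,a,b,m in(("tipL",(196.3,234.5),(428.8,149.2),(.1205,.017)),("tipR",(209.5,232.5),(419.1,153.1),(.1205,-.017)),("bkL",(199.8,267),(411.2,131.4),(.0355,.017)),("bkR",(213.7,266.5),(401.2,134.5),(.0355,-.017))):
    p,e=tri(a,b);x=g+f*m[0]+l*m[1]+[0,0,-.0395];print(nm,p.round(4),e.round(4),x.round(4),"d",(p-x).round(4))
E
```

```text
tipL [0.532  0.2277 0.0704] 0.0 [0.5332 0.2275 0.0706] d [-0.0013  0.0002 -0.0002]
tipR [0.5373 0.1971 0.0678] 0.0015 [0.5382 0.1939 0.0706] d [-0.0009  0.0032 -0.0028]
bkL [0.4531 0.2147 0.074 ] 0.0012 [0.4491 0.2151 0.0706] d [ 0.0039 -0.0004  0.0034]
bkR [0.4547 0.1834 0.0704] 0.0015 [0.4541 0.1815 0.0706] d [ 0.0006  0.002  -0.0002]
```

Request:
move_arm(plan=[[[15, 0, 0, 0.009, 0, 0, 255], [20, 0, 0, 0, 0, 0, 255], [15, 0, 0, 0, 0, 0, 255], [8.5, 0, 0, 0, 0, 0, 255], [0, 0, 0, 0, 0, 0, 255], [0, 0, 0, 0, 0, 0, 255]]])

```text
time: 10.95
position: [0.4171, 0.1933, 0.033]
eef_rot: [2.152, 0.145, -2.151]
ft_force: [-0.5, 0.0, -0.4]
finger_gap: 0.172
```

Run:
```python
from h import *
st();to([.5326,.209,.0325],.137-np.pi)
for n in("top","scene"):
  b=snap(n,f"pics/{n}5.png")
crop(cv2.imread("pics/scene5.png"),360,90,470,195,7,"pics/g7.png")
crop(cv2.imread("pics/top5.png"),150,170,265,285,6,"pics/g8.png")
```

```text
t 10.95 p [0.4171 0.1933 0.033 ] headz -3.007 xdown [ 0.  0. -1.] q [-0.61  0.64  0.11  2.32 -0.33  0.2  -1.64] F [-0.5  0.  -0.4] gap 0.172
shift [   0.5   -0.  -116.5] turn [-0.0023 -0.0005  0.0001] shift in turned axes [   0.5    0.2 -116.5]
```

View pics/g7.png

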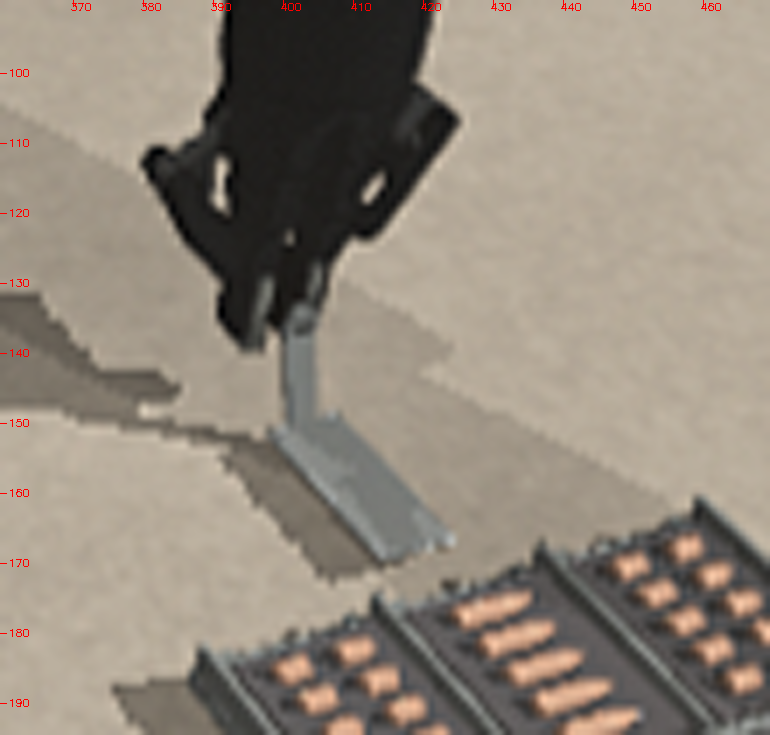

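View pics/g8.png

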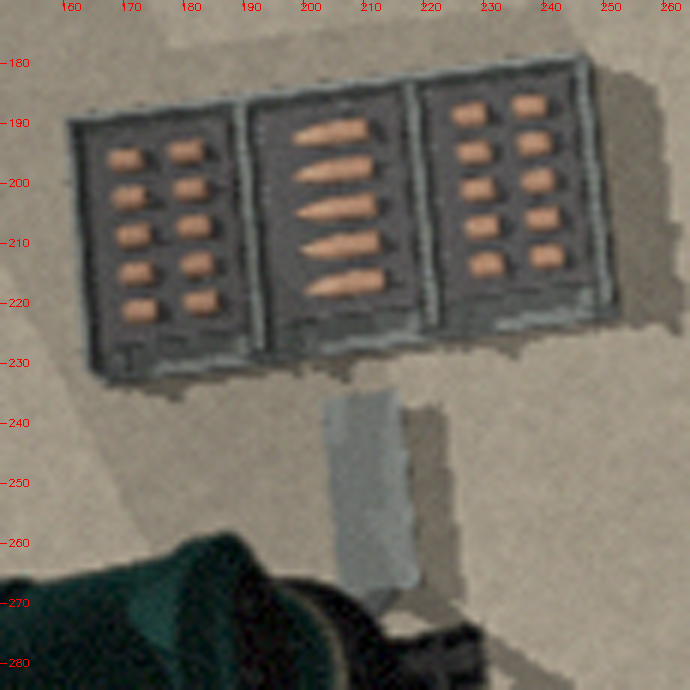

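Run:
```python
from h import *
for a,b in(((203.7,236.7),(424.5,167.1)),((215.7,234.5),(414.8,170.5))): print(tri(a,b))
# known-height refs: rack front wall tips, back corners (z=.024)
for a,b in(((192.8,227.9),(436.9,167.6)),((221.6,223.2),(413.2,174.5)),((247.1,178.4),(411.8,210.9)),((161.2,188.9),(486.9,186.6))): print(tri(a,b))
for a,b in (((206,204.0),(437.4,184.8)),): print("nail mid",tri(a,b))
```

```text
(array([0.53239385, 0.22754307, 0.00858461]), np.float64(0.0035796880210059775))
(array([0.53782183, 0.1965825 , 0.00803891]), np.float64(0.0027776525144410018))
(array([0.55366982, 0.25223808, 0.01952093]), np.float64(0.0012384492482546744))
(array([0.56491173, 0.17772141, 0.02201744]), np.float64(0.00015962390552842957))
(array([0.68212078, 0.116373  , 0.0231629 ]), np.float64(0.002967046445139386))
(array([0.65522686, 0.33755442, 0.02277981]), np.float64(0.0023482997933204556))
nail mid (array([0.61531529, 0.22048223, 0.02095445]), np.float64(0.00156179582041507))
```

Request:
move_arm(plan=[[[0.8, 0, -6, 0, 0, 0, 255], [0, 0, -12, 0, 0, 0, 255], [0, 0, -12, 0, 0, 0, 255], [0, 0, -12, 0, 0, 0, 255], [0, 0, -8, 0, 0, 0, 255], [0, 0, 0, 0, 0, 0, 255]]])

```text
time: 11.8
position: [0.4674, 0.2001, 0.032]
eef_rot: [2.153, 0.145, -2.151]
ft_force: [-0.2, -0.4, -1.0]
finger_gap: 0.172
```

Run:
```python
from h import *
st();to([.5326,.209,.0325],.137-np.pi)
for n in("top","scene"):
  b=snap(n,f"pics/{n}6.png")
crop(cv2.imread("pics/scene6.png"),360,110,470,205,7,"pics/g9.png")
crop(cv2.imread("pics/top6.png"),150,170,265,285,6,"pics/g10.png")
```

```text
t 11.8 p [0.4674 0.2001 0.032 ] headz -3.007 xdown [ 0.001  0.    -1.   ] q [-0.59  0.66  0.13  2.22 -0.3   0.28 -1.63] F [-0.2 -0.4 -1. ] gap 0.172
shift [ -0.5  -0.  -65.8] turn [-0.0026 -0.0009  0.0001] shift in turned axes [ -0.5   0.1 -65.8]
```

View pics/g9.png

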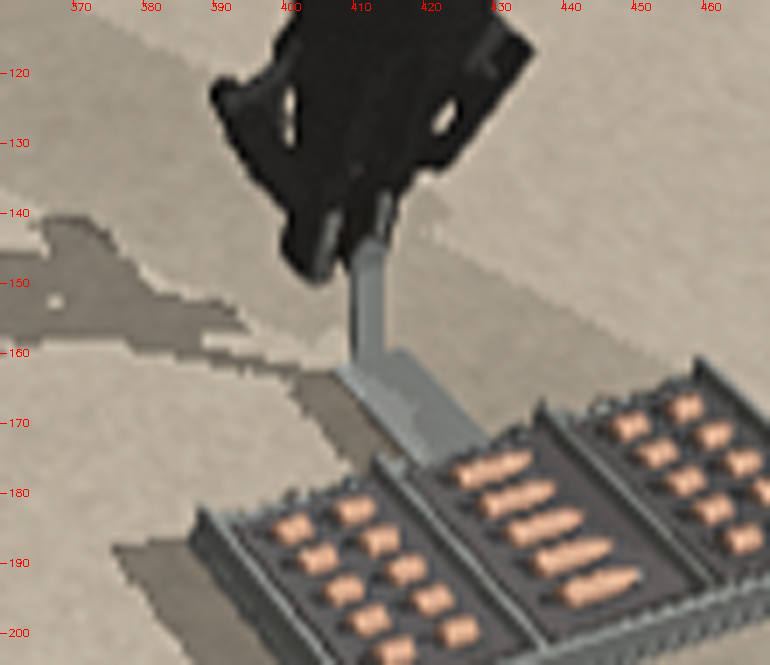

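View pics/g10.png

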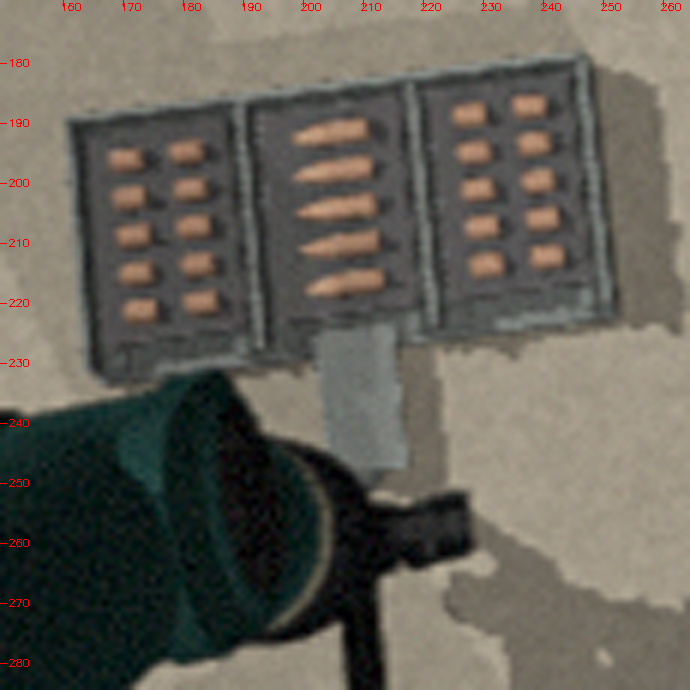

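Run:
```python
from h import *
print(ray("top",(209,223.7),.021), ray("scene",(425.1,173.6),.021))
```

```text
[0.56389247 0.2102204  0.021     ] [0.56875841 0.21021131 0.021     ]
```

Request:
move_arm(plan=[[[0, 0, -6, 0, 0, 0, 255], [0, 0, -12, 0, 0, 0, 255], [0, 0, -12, 0, 0, 0, 255], [0, 0, -12, 0, 0, 0, 255], [0, 0, -12, 0, 0, 0, 255], [0, 0, -7, 0, 0, 0, 255], [0, 0, 0, 0, 0, 0, 255], [0, 0, 0, 0, 0, 0, 255]]])

```text
time: 12.9
position: [0.5261, 0.208, 0.0318]
eef_rot: [2.15, 0.145, -2.153]
ft_force: [0.8, -1.0, -1.4]
finger_gap: 0.173
```

Run:
```python
from h import *
st();to([.5285,.209,.0325],.137-np.pi)
for n in("top","scene"):
  b=snap(n,f"pics/{n}7.png")
crop(cv2.imread("pics/scene7.png"),360,110,470,205,7,"pics/g11.png")
crop(cv2.imread("pics/top7.png"),150,170,265,285,6,"pics/g12.png")
```

```text
t 12.9 p [0.5261 0.208  0.0318] headz -3.007 xdown [-0.001 -0.    -1.   ] q [-0.57  0.7   0.16  2.09 -0.28  0.37 -1.62] F [ 0.8 -1.  -1.4] gap 0.173
shift [-0.7 -0.6 -2.5] turn [-0.0021  0.0013 -0.0001] shift in turned axes [-0.7 -0.6 -2.5]
```

View pics/g11.png

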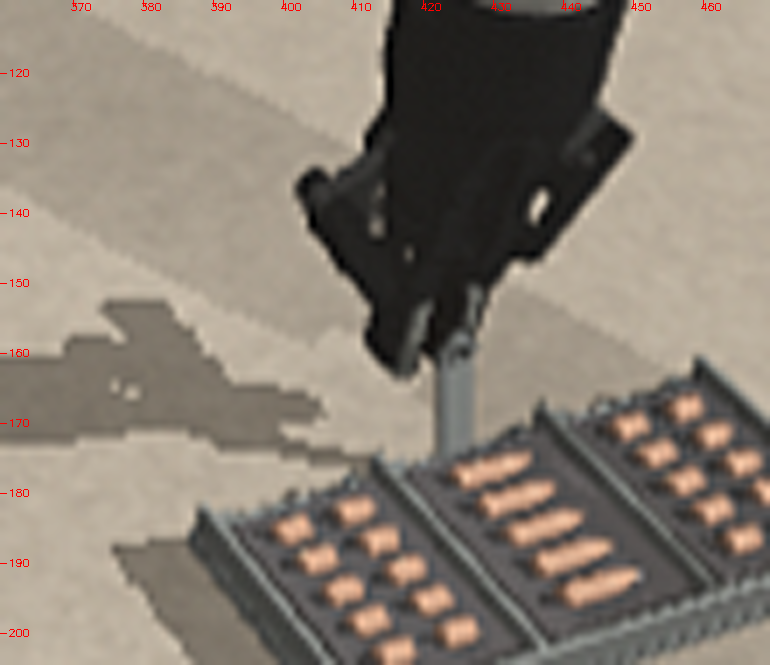

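View pics/g12.png

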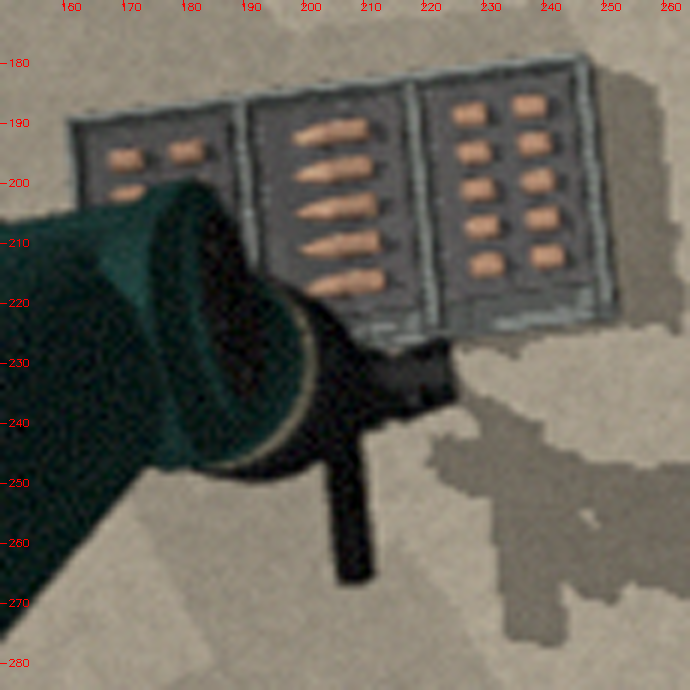

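Request:
move_arm(plan=[[[0, 0, -1.5, 0, 0, 0, 255], [-2, 0, 0, 0, 0, 0, 255], [-1, 0, 0, 0, 0, 0, 255], [-1, 0, 0, 0, 0, 0, 255], [-1, 0, 0, 0, 0, 0, 255], [-2, 0, 0, 0, 0, 0, 255], [-3, 0, 0, 0, 0, 0, 255], [0, 0, 0, 0, 0, 0, 255]]])

```text
time: 14.0
position: [0.5286, 0.2085, 0.0423]
eef_rot: [2.152, 0.145, -2.151]
ft_force: [0.3, 0.4, -0.9]
finger_gap: 0.165
```

Run:
```python
from h import *
st()
for n in("top","scene"):
  b=snap(n,f"pics/{n}8.png")
crop(cv2.imread("pics/scene8.png"),360,110,470,205,7,"pics/g13.png")
```

```text
t 14.0 p [0.5286 0.2085 0.0423] headz -3.007 xdown [ 0.001  0.    -1.   ] q [-0.58  0.69  0.17  2.08 -0.28  0.39 -1.62] F [ 0.3  0.4 -0.9] gap 0.165
```

View pics/g13.png

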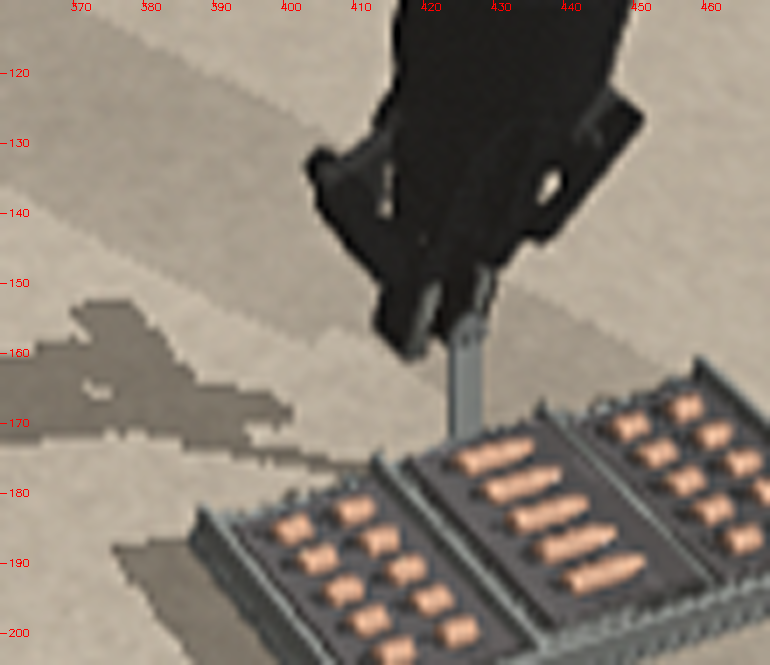

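Request:
move_arm(plan=[[[-3, 0, 0, 0, 0, 0, 255], [-5, 0, 0, 0, 0, 0, 255], [-6, 0, 0, 0, 0, 0, 255], [-6, 0, 0, 0, 0, 0, 255], [-6, 0, 0, 0, 0, 0, 255], [-6, 0, 0, 0, 0, 0, 255], [-6, 0, 0, 0, 0, 0, 255], [-5, 0, 0, 0, 0, 0, 255], [-3, 0, 0, 0, 0, 0, 255], [0, 0, 0, 0, 0, 0, 255]]])

```text
time: 15.35
position: [0.5285, 0.2084, 0.0882]
eef_rot: [2.152, 0.145, -2.151]
ft_force: [0.3, 0.1, -2.2]
finger_gap: 0.172
```

Run:
```python
from h import *
st()
for n in("top","scene"):
  b=snap(n,f"pics/{n}9.png")
crop(cv2.imread("pics/scene9.png"),370,90,490,205,6,"pics/g15.png")
crop(cv2.imread("pics/top9.png"),150,150,265,265,6,"pics/g16.png")
```

```text
t 15.35 p [0.5285 0.2084 0.0882] headz -3.007 xdown [ 0.  0. -1.] q [-0.6   0.61  0.21  2.07 -0.26  0.48 -1.64] F [ 0.3  0.1 -2.2] gap 0.172
```

View pics/g15.png

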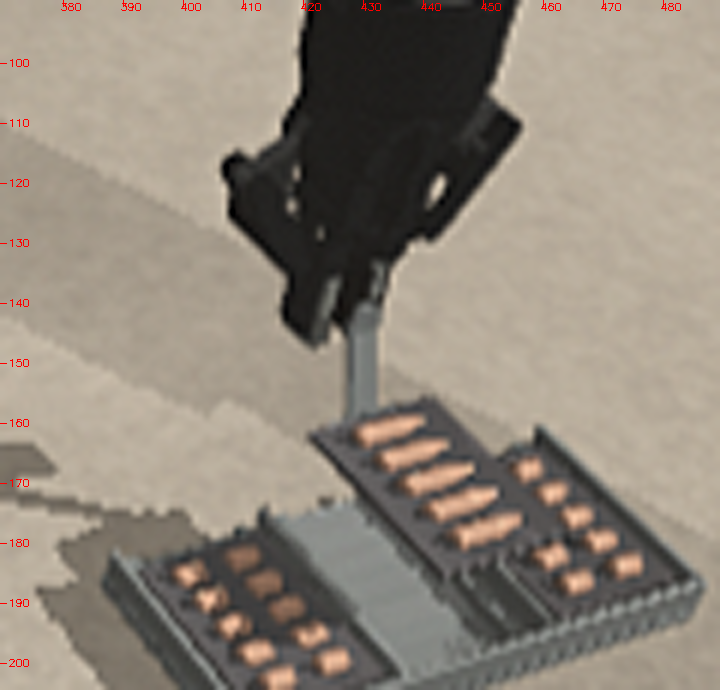

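View pics/g16.png

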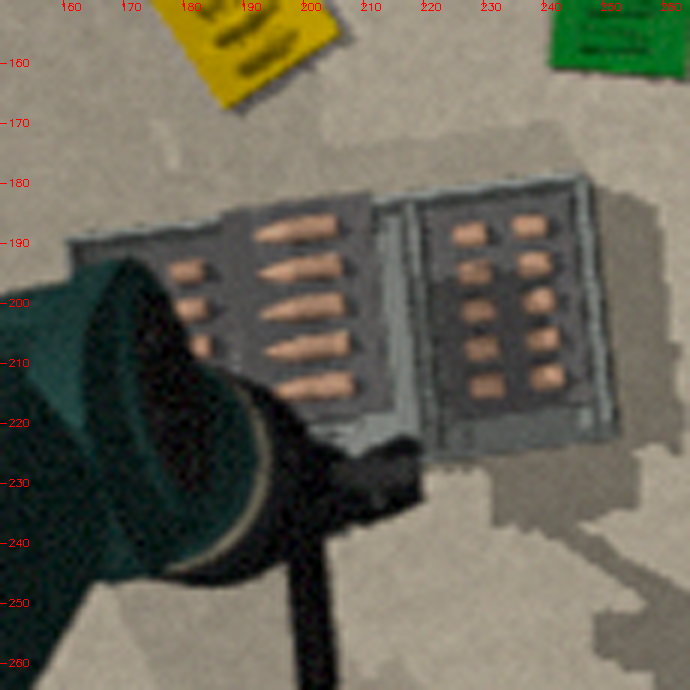

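```bash
cat >> h.py <<'E'
def nails(n,f,reg,z,amin=15):
    im=cv2.imread(f);b,g,r=[im[:,:,i].astype(int) for i in range(3)]
    m=((r-b>45)&(r-g>22)&(r>110)).astype(np.uint8);k=np.zeros_like(m);k[reg[1]:reg[3],reg[0]:reg[2]]=1
    _,l,s,c=cv2.connectedComponentsWithStats(m*k)
    return [(ray(n,c[i],z).round(4),s[i,4]) for i in range(1,len(s)) if s[i,4]>=amin]
E
python3 - <<'E'
from h import *
s,M=cur();psi=np.arctan2(M[1,2],M[0,2])+np.pi;f=np.array([np.cos(psi),np.sin(psi)]);l=np.array([-f[1],f[0]])
for n,reg in(("top",(185,180,212,218)),("scene",(425,155,462,184))):
    N=nails(n,f"pics/{n}9.png",reg,.0789);P=np.array([a for a,_ in N])[:,:2];print(n,[int(a) for _,a in N],P.mean(0).round(4))
    e=P-s["position"][:2];print((e@f).round(4),(e@l).round(4));d=P[np.argmax(P[:,0])]-P[np.argmin(P[:,0])];print("yaw",np.arctan2(d[1],d[0]).round(3),"psi",psi)
E
```

```text
top [33, 34, 31, 33, 35] [0.6141 0.2174]
[0.1194 0.1025 0.0865 0.0696 0.0532] [-0.0024 -0.002  -0.0023 -0.0033 -0.0032]
yaw 0.147 psi 0.1348677273201795
scene [32, 32, 35, 38, 35] [0.6198 0.2171]
[0.0588 0.0753 0.0918 0.1083 0.1252] [-0.0037 -0.0038 -0.0029 -0.0036 -0.0043]
yaw 0.125 psi 0.1348677273201795
```

Request:
move_arm(plan=[[[0, 0, 0, 0.01, 0, 0, 255], [0, 0, 0, 0.02, 0, 0, 255], [0, 0, 0, 0.025, 0, 0, 255], [0, 0, 0, 0.02, 0, 0, 255], [0, 0, 0, 0.014, 0, 0, 255], [0, 0, 0, 0.005, 0, 0, 255], [0, 0, 0, 0, 0, 0, 255]]])

```text
time: 16.32
position: [0.5284, 0.2084, 0.088]
eef_rot: [2.201, 0.045, -2.201]
ft_force: [0.6, 0.1, -2.6]
finger_gap: 0.171
```

Run:
```python
from h import *
st();to([.5316,-.0918,.088],.0402-np.pi)
```

```text
t 16.32 p [0.5284 0.2084 0.088 ] headz -3.101 xdown [-0. -0. -1.] q [-0.62  0.61  0.23  2.07 -0.29  0.49 -1.71] F [ 0.6  0.1 -2.6] gap 0.171
shift [ -0.  300.1   9. ] turn [ 0.0006  0.     -0.    ] shift in turned axes [ -0.  300.1   8.9]
```

Request:
move_arm(plan=[[[0, 6, 0.5, 0, 0, 0, 255], [0, 12, 0.5, 0, 0, 0, 255], [0, 18, 0.5, 0, 0, 0, 255], [0, 20, 0.5, 0, 0, 0, 255], [0, 20, 0.5, 0, 0, 0, 255], [0, 20, 0.5, 0, 0, 0, 255], [0, 20, 0.5, 0, 0, 0, 255], [0, 20, 0.5, 0, 0, 0, 255], [0, 20, 0.5, 0, 0, 0, 255], [0, 20, 0.5, 0, 0, 0, 255], [0, 20, 0.5, 0, 0, 0, 255], [0, 20, 0.5, 0, 0, 0, 255], [0, 20, 0.5, 0, 0, 0, 255], [0, 20, 0.5, 0, 0, 0, 255], [0, 18, 0.5, 0, 0, 0, 255], [0, 12, 0.5, 0, 0, 0, 255], [0, 8, 0.5, 0, 0, 0, 255], [0, 4, 0.5, 0, 0, 0, 255], [0, 2, 0, 0, 0, 0, 255], [0, 0, 0, 0, 0, 0, 255]]])

```text
time: 18.82
position: [0.5317, -0.0912, 0.088]
eef_rot: [2.201, 0.046, -2.2]
ft_force: [-1.4, -0.4, -1.9]
finger_gap: 0.166
```

Run:
```python
from h import *
st();to([.5316,-.0918,.088],.0402-np.pi)
for n in("top","scene"):
  b=snap(n,f"pics/{n}10.png")
crop(cv2.imread("pics/scene10.png"),270,110,380,240,5,"pics/g17.png")
crop(cv2.imread("pics/top10.png"),270,160,380,270,6,"pics/g18.png")
```

```text
t 18.82 p [ 0.5317 -0.0912  0.088 ] headz -3.1 xdown [ 0.  0. -1.] q [-0.03  0.58  0.16  2.13 -0.21  0.44 -1.24] F [-1.4 -0.4 -1.9] gap 0.166
shift [-0.   0.6  0.2] turn [ 0.0014 -0.      0.0003] shift in turned axes [-0.   0.6  0.2]
```

View pics/g17.png

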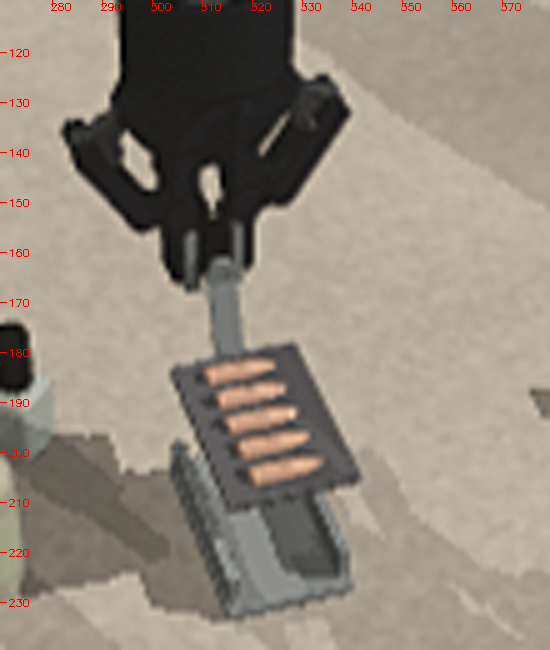

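View pics/g18.png

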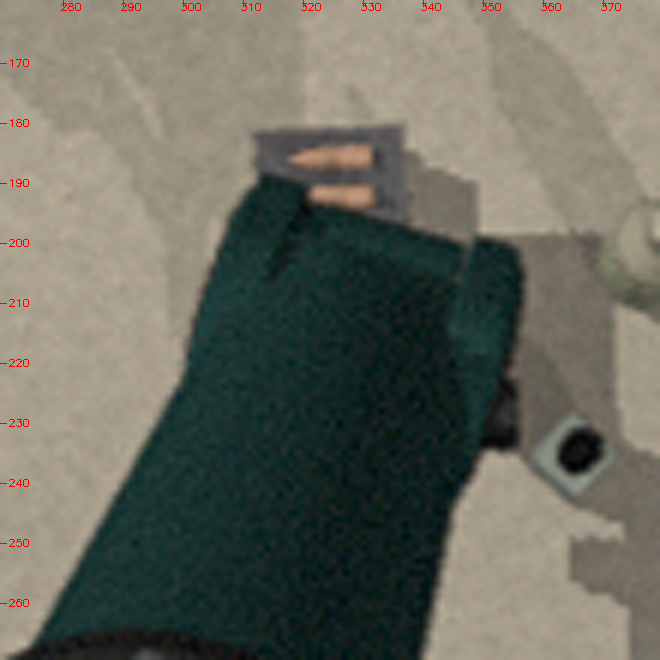

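Run:
```python
from h import *
z=.088-.0213+.0025+.005
sc=[("scene",304.1,184.1,[-.046,-.031,z]),("scene",328.5,178.5,[-.046,.031,z]),("scene",341.1,205.1,[.046,.031,z]),("scene",315.5,211.5,[.046,-.031,z-.003])]
tp=[("top",312,181.7,[.046,.031,z]),("top",336.8,180.5,[.046,-.031,z])]
for o in(sc,tp,sc+tp):
    x,r=fit(o,[.62,-.09,.04]);print(x.round(4),r.round(1).tolist())
```

```text
[ 0.6217 -0.0868  0.0355] [[-0.6, -0.9], [0.2, -0.5], [0.9, 0.2], [-0.5, 0.9]]
[ 0.6171 -0.0875  0.0459] [[-0.1, 0.0], [0.1, -0.0]]
[ 0.62   -0.0867  0.0354] [[-0.8, -1.4], [0.0, -1.0], [0.7, -0.4], [-0.7, 0.3], [-0.2, -1.3], [-0.1, -1.0]]
```

Request:
move_arm(plan=[[[4, 0.5, 0, 0, 0, 0, 255], [7, 0.5, 0, 0, 0, 0, 255], [8, 0, 0, 0, 0, 0, 255], [8, 0, 0, 0, 0, 0, 255], [6, 0, 0, 0, 0, 0, 255], [3, 0, 0, 0, 0, 0, 255], [0, 0, 0, 0, 0, 0, 255]]])

```text
time: 19.8
position: [0.5316, -0.0927, 0.0518]
eef_rot: [2.2, 0.045, -2.201]
ft_force: [-0.2, 0.5, -0.8]
finger_gap: 0.172
```

Run:
```python
from h import *
st();to([.5316,-.0918,.0445],.0402-np.pi)
for n in("top","scene"):
  b=snap(n,f"pics/{n}11.png")
crop(cv2.imread("pics/scene11.png"),280,140,380,240,7,"pics/g19.png")
```

```text
t 19.8 p [ 0.5316 -0.0927  0.0518] headz -3.101 xdown [-0.  0. -1.] q [-0.01  0.65  0.13  2.14 -0.23  0.37 -1.22] F [-0.2  0.5 -0.8] gap 0.172
shift [ 7.3 -0.9 -0. ] turn [0.0006 0.0004 0.    ] shift in turned axes [ 7.3 -0.9 -0. ]
```

View pics/g19.png

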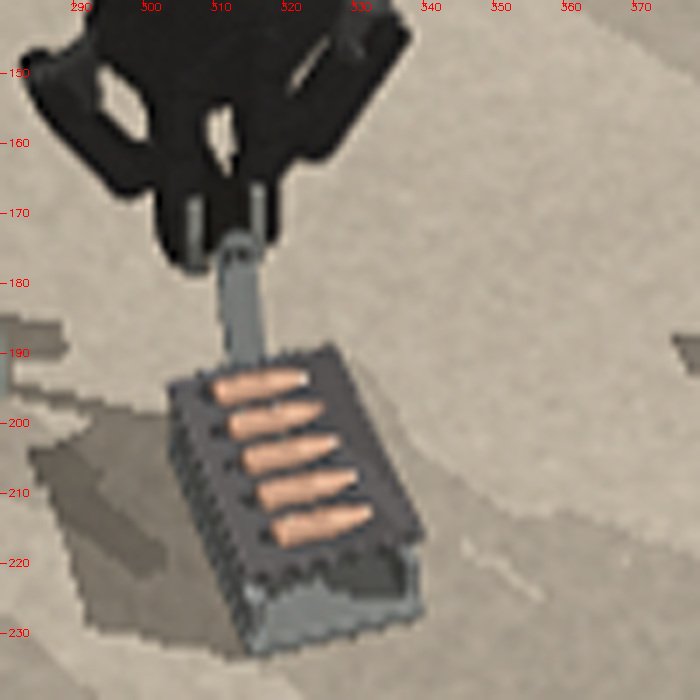

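Request:
move_arm(plan=[[[2, -0.6, 0, 0, 0, 0, 255], [2, 0, 0, 0, 0, 0, 255], [2, 0, 0, 0, 0, 0, 255], [1, 0, 0, 0, 0, 0, 255], [1, 0, 0, 0, 0, 0, 255], [1.5, 0, 0, 0, 0, 0, 255], [2, 0, 0, 0, 0, 0, 255], [0.5, 0, 0, 0, 0, 0, 255], [0, 0, 0, 0, 0, 0, 255]]])

```text
time: 21.02
position: [0.5316, -0.0921, 0.0399]
eef_rot: [2.201, 0.045, -2.201]
ft_force: [-0.5, 1.1, -0.6]
finger_gap: 0.173
```

Run:
```python
from h import *
st()
for n in("top","scene"):
  b=snap(n,f"pics/{n}12.png")
crop(cv2.imread("pics/scene12.png"),280,140,380,240,7,"pics/g20.png")
```

```text
t 21.02 p [ 0.5316 -0.0921  0.0399] headz -3.101 xdown [-0.  0. -1.] q [-0.    0.67  0.12  2.14 -0.23  0.34 -1.22] F [-0.5  1.1 -0.6] gap 0.173
```

View pics/g20.png

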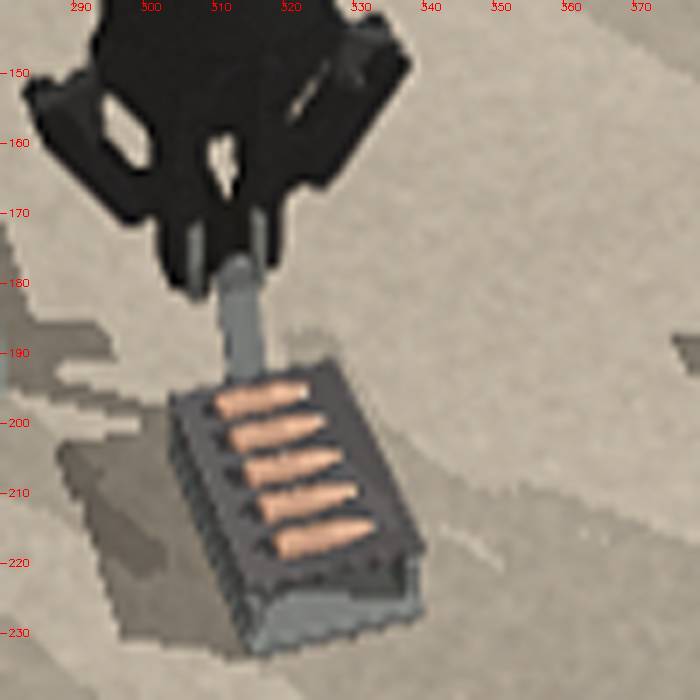

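Request:
move_arm(plan=[[[0, 0, 4, 0, 0, 0, 255], [0, 0, 10, 0, 0, 0, 255], [0, 0, 14, 0, 0, 0, 255], [0, 0, 14, 0, 0, 0, 255], [0, 0, 14, 0, 0, 0, 255], [0, 0, 14, 0, 0, 0, 255], [0, 0, 14, 0, 0, 0, 255], [0, 0, 10, 0, 0, 0, 255], [0, 0, 3, 0, 0, 0, 255], [0, 0, 0, 0, 0, 0, 255]]])

```text
time: 22.38
position: [0.4351, -0.0961, 0.04]
eef_rot: [2.201, 0.045, -2.2]
ft_force: [0.1, 0.2, -1.9]
finger_gap: 0.17
```

Run:
```python
from h import *
st()
for n in("top","scene"):
  b=snap(n,f"pics/{n}13.png")
crop(cv2.imread("pics/scene13.png"),260,110,380,240,6,"pics/g21.png")
crop(cv2.imread("pics/top13.png"),270,160,380,270,6,"pics/g22.png")
```

```text
t 22.38 p [ 0.4351 -0.0961  0.04  ] headz -3.101 xdown [ 0.001 -0.    -1.   ] q [ 0.06  0.61  0.08  2.35 -0.24  0.18 -1.18] F [ 0.1  0.2 -1.9] gap 0.17
```

View pics/g21.png

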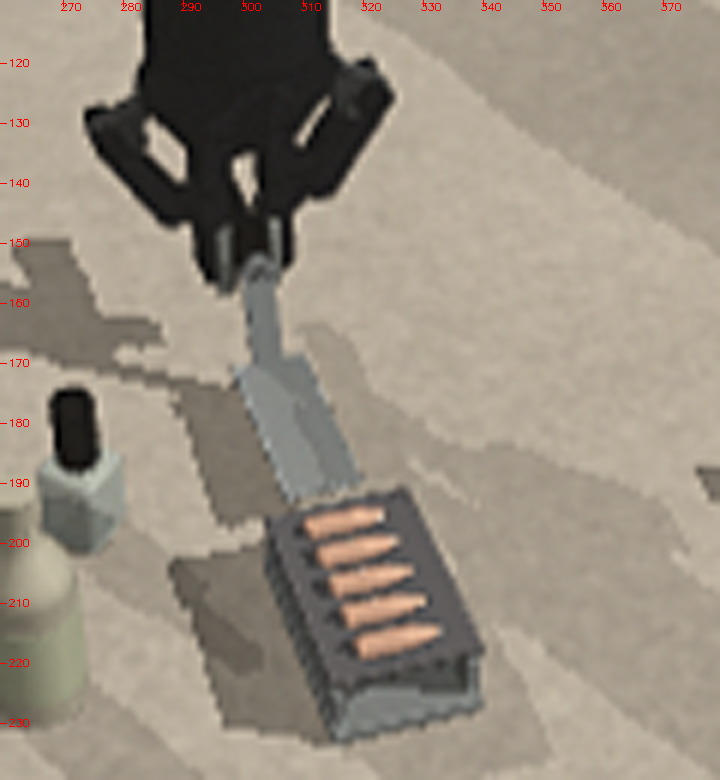

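View pics/g22.png

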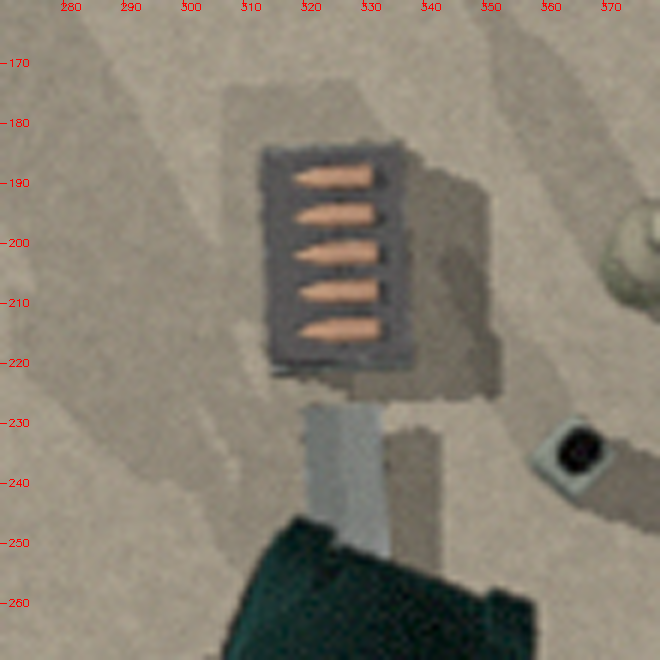

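Request:
move_arm(plan=[[[-8, 0, 0, 0, 0, 0, 255], [-12, 0, 0, 0, 0, 0, 255], [-5, 0, 0, -0.05, 0, 0, 255], [0, 0, 0, -0.12, 0, 0, 255], [0, 0, 0, -0.16, 0, 0, 255], [0, 0, 0, -0.16, 0, 0, 255], [0, 0, 0, -0.16, 0, 0, 255], [0, 0, 0, -0.16, 0, 0, 255], [0, 0, 0, -0.16, 0, 0, 255], [0, 0, 0, -0.12, 0, 0, 255], [0, 0, 0, -0.07, 0, 0, 255], [0, 0, 0, 0, 0, 0, 255]]])

```text
time: 23.98
position: [0.4349, -0.0963, 0.0654]
eef_rot: [1.476, 1.01, -1.476]
ft_force: [-1.1, -0.7, -1.1]
finger_gap: 0.176
```

Run:
```python
from h import *
st();to([.46,0.0,.0213],1.2-np.pi)
```

```text
t 23.98 p [ 0.4349 -0.0963  0.0654] headz -1.941 xdown [ 0.001 -0.    -1.   ] q [ 0.21  0.56 -0.13  2.33  0.27  0.26 -0.52] F [-1.1 -0.7 -1.1] gap 0.176
shift [ 44.1 -11.4 -98.8] turn [ 0.001   0.     -0.0007] shift in turned axes [ 44.1 -11.5 -98.8]
```

Request:
move_arm(plan=[[[0, -1, -8, 0, 0, 0, 255], [0, -2, -18, 0, 0, 0, 255], [0, -3, -22, 0, 0, 0, 255], [0, -3, -22, 0, 0, 0, 255], [0, -2, -18, 0, 0, 0, 255], [8, 0, -10, 0, 0, 0, 255], [12, 0, 0, 0, 0, 0, 255], [12, 0, 0, 0, 0, 0, 255], [7, 0, 0, 0, 0, 0, 255], [3, 0, 0, 0, 0, 0, 255], [0, 0, 0, 0, 0, 0, 255], [0, 0, 0, 0, 0, 0, 255]]])

```text
time: 25.48
position: [0.4601, -0.0008, 0.0232]
eef_rot: [1.477, 1.01, -1.476]
ft_force: [0.0, -0.1, -0.7]
finger_gap: 0.171
```

Run:
```python
from h import *
st()
for n in("top","scene"):
  b=snap(n,f"pics/{n}14.png")
crop(cv2.imread("pics/scene14.png"),270,90,400,210,6,"pics/g23.png")
```

```text
t 25.48 p [ 0.4601 -0.0008  0.0232] headz -1.941 xdown [ 0.  0. -1.] q [-0.05  0.65 -0.07  2.32  0.23  0.18 -0.7 ] F [ 0.  -0.1 -0.7] gap 0.171
```

View pics/g23.png

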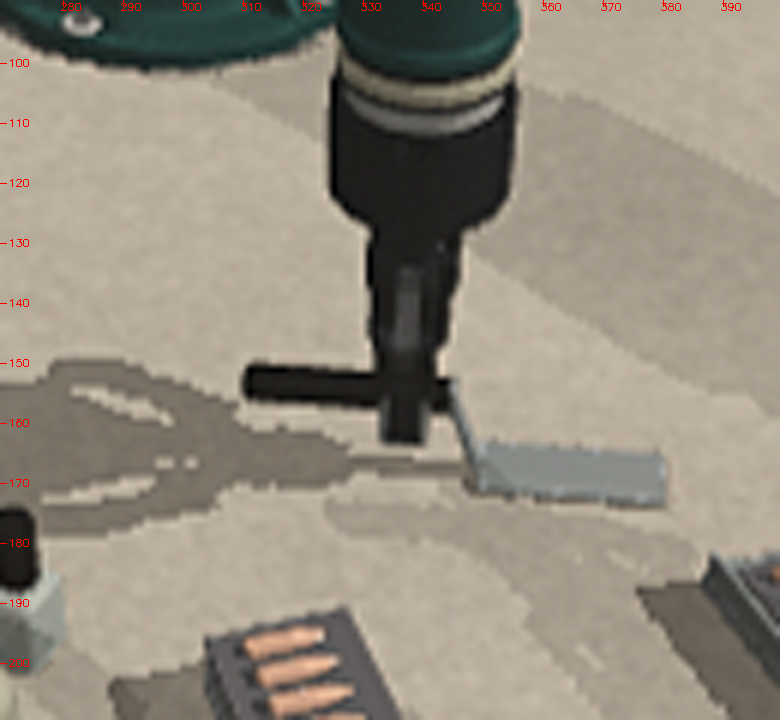

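Nearly touching; settle the last 2 mm and read the force.

Request:
move_arm(plan=[[[1, 0, 0, 0, 0, 0, 255], [0.8, 0, 0, 0, 0, 0, 255], [0.5, 0, 0, 0, 0, 0, 255], [0, 0, 0, 0, 0, 0, 255]]])

```text
time: 26.08
position: [0.4599, -0.001, 0.0212]
eef_rot: [1.476, 1.01, -1.476]
ft_force: [-0.7, -1.2, 6.6]
finger_gap: 0.177
```

Run:
```python
from h import *
st();print(arm.get_state()["moment"])
```

```text
t 26.07 p [ 0.4599 -0.001   0.0212] headz -1.941 xdown [ 0. -0. -1.] q [-0.05  0.66 -0.06  2.32  0.23  0.17 -0.7 ] F [-0.7 -1.2  6.6] gap 0.177
[-0.07024112  0.12992503  0.04230856]
```

Request:
move_arm(plan=[[[0, 0, 0, 0, 0, 0, 0], [0, 0, 0, 0, 0, 0, 0], [0, 0, 0, 0, 0, 0, 0], [0, 0, 0, 0, 0, 0, 0], [0, 0, 0, 0, 0, 0, 0], [-10, 0, 0, 0, 0, 0, 0], [-25, 0, 0, 0, 0, 0, 0], [-35, 0, 0, 0, 0, 0, 0], [-35, 0, 0, 0, 0, 0, 0], [-15, 0, 0, 0, 0, 0, 0]]])

```text
time: 27.32
position: [0.4607, -0.0008, 0.1432]
eef_rot: [1.479, 1.009, -1.473]
ft_force: [0.2, -0.1, 0.2]
finger_gap: 1.001
```

Run:
```python
from h import *
st()
for n in("top","scene"):
  b=snap(n,f"pics/{n}15.png")
crop(cv2.imread("pics/scene15.png"),270,140,390,240,6,"pics/g24.png")
crop(cv2.imread("pics/top15.png"),255,170,375,280,6,"pics/g25.png")
```

```text
t 27.32 p [ 0.4607 -0.0008  0.1432] headz -1.941 xdown [ 0.004  0.    -1.   ] q [ 0.05  0.41 -0.18  2.26  0.16  0.48 -0.64] F [ 0.2 -0.1  0.2] gap 1.001
```

View pics/g24.png

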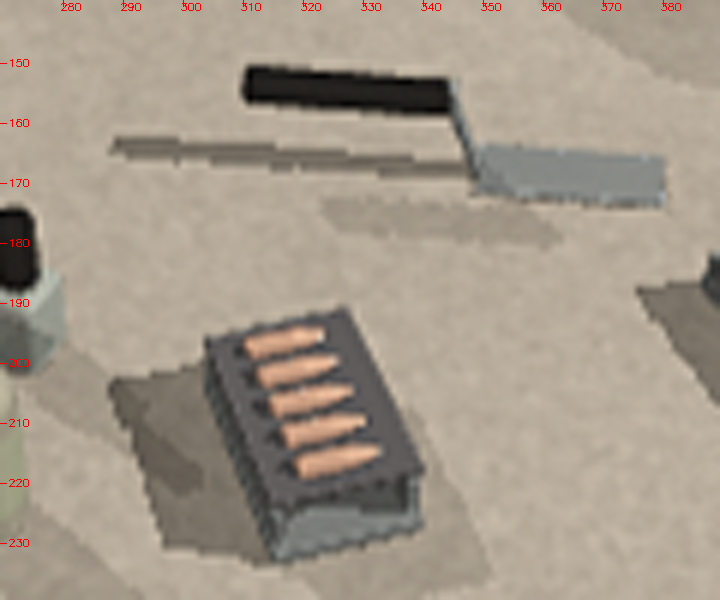

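View pics/g25.png

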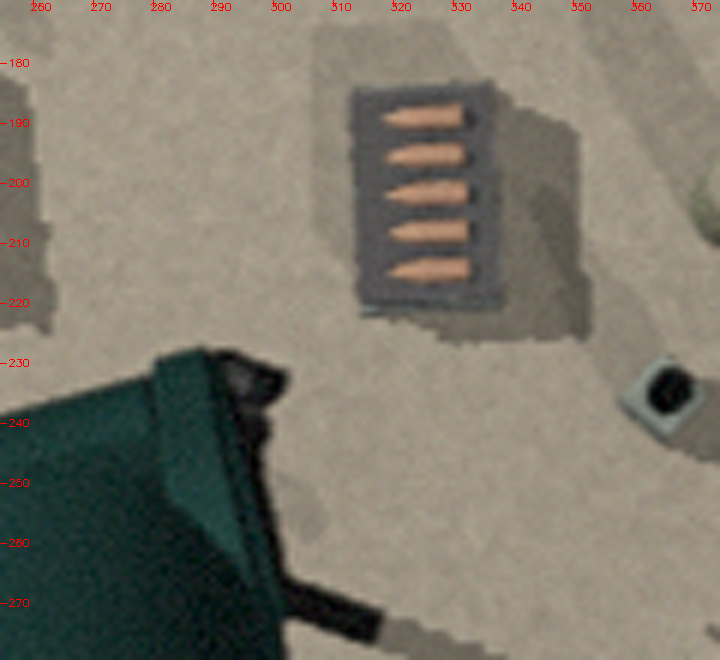

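Run:
```python
from h import *
z=.031
sc=[("scene",303.7,196.2,[-.046,-.031,z]),("scene",327.5,190.8,[-.046,.031,z]),("scene",339.8,217.5,[.046,.031,z]),("scene",315.3,222.8,[.046,-.031,z-.002])]
tp=[("top",313.3,184.5,[.046,.031,z]),("top",336.8,183.2,[.046,-.031,z]),("top",338.3,220.3,[-.046,-.031,z-.003]),("top",314.7,220,[-.046,.031,z-.003])]
for o in(sc,tp,sc+tp):
    x,r=fit(o,[.62,-.09,.04]);print(x.round(4),r.round(1).tolist())
for n,reg in(("top",(314,184,338,222)),("scene",(305,190,342,222))):
    N=nails(n,f"pics/{n}15.png",reg,.0355);P=np.array([a for a,_ in N])[:,:2];print(n,P.mean(0).round(4));d=P[np.argmax(P[:,0])]-P[np.argmin(P[:,0])];print("yaw",np.arctan2(d[1],d[0]).round(3))
st();to([.62,-.088,.143],.04-np.pi)
```

```text
[ 0.6193 -0.0872  0.0398] [[-0.3, -0.7], [0.2, -0.6], [0.8, -0.3], [-0.7, 1.3]]
[ 0.6179 -0.0889  0.03  ] [[-0.2, 0.1], [0.4, 0.6], [0.2, -0.9], [-0.5, 0.2]]
[ 0.6186 -0.0878  0.0359] [[-0.6, -0.9], [-0.1, -0.7], [0.3, -0.4], [-1.2, 1.2], [-0.7, -0.1], [-0.1, 0.3], [-0.1, -1.2], [-0.8, 0.0]]
top [ 0.6177 -0.0906]
yaw 0.041
scene [ 0.6224 -0.0896]
yaw 0.049
t 27.43 p [ 0.461  -0.0008  0.1428] headz -1.941 xdown [ 0.005  0.    -1.   ] q [ 0.05  0.41 -0.18  2.26  0.16  0.48 -0.64] F [-0.4 -0.7  0.4] gap 1.001
shift [  0.5 179.8  23.8] turn [ 1.1604 -0.004  -0.0027] shift in turned axes [  -0.2   93.5 -155.3]
```

Request:
move_arm(plan=[[[0, 12, 2, 0, -0.004, -0.003, 0], [0, 24, 3, 0.05, 0, 0, 0], [0, 0, 0, 0, 0, 0, 0]]])

```text
time: 27.8
position: [0.4937, -0.0195, 0.1399]
eef_rot: [1.508, 0.979, -1.517]
ft_force: [-0.4, 0.2, 0.4]
finger_gap: 1.003
```

Run:
```python
from h import *
st();to([.619,-.088,.143],.04-np.pi)
```

```text
t 27.8 p [ 0.4937 -0.0195  0.1399] headz -1.993 xdown [-0.004 -0.003 -1.   ] q [ 0.07  0.45 -0.16  2.19  0.15  0.52 -0.63] F [-0.4  0.2  0.4] gap 1.003
shift [ -3.3 142.3  11.2] turn [ 1.1089e+00  4.8000e-03 -6.0000e-04] shift in turned axes [  -3.1   73.4 -122.5]
```

Request:
move_arm(plan=[[[-3, 22, 2, 0, 0.005, 0, 0], [0, 26, 2, 0, 0, 0, 0], [0, 26, 2, 0, 0, 0, 0], [0, 26, 2, 0, 0, 0, 0], [0, 26, 2, 0, 0, 0, 0], [0, 16, 1, 0, 0, 0, 0], [0, 0, 0, 0.1, 0, 0, 0], [0, 0, 0, 0.16, 0, 0, 0], [0, 0, 0, 0.16, 0, 0, 0], [0, 0, 0, 0.16, 0, 0, 0], [0, 0, 0, 0.16, 0, 0, 0], [0, 0, 0, 0.16, 0, 0, 0], [0, 0, 0, 0.16, 0, 0, 0], [0, 0, 0, 0.05, 0, 0, 0], [0, 0, 0, 0, 0, 0, 0]]])

```text
time: 29.68
position: [0.6159, -0.0856, 0.1425]
eef_rot: [2.196, 0.049, -2.206]
ft_force: [-0.0, -0.1, -0.8]
finger_gap: 0.999
```

Run:
```python
from h import *
st();to([.619,-.088,.06],.04-np.pi)
```

```text
t 29.68 p [ 0.6159 -0.0856  0.1425] headz -3.099 xdown [-0.004  0.002 -1.   ] q [-0.03  0.58  0.14  1.92 -0.13  0.66 -1.34] F [-0.  -0.1 -0.8] gap 0.999
shift [82.5  2.7 -3.3] turn [0.0025 0.0043 0.0023] shift in turned axes [82.5  2.5 -3. ]
```

Request:
move_arm(plan=[[[15, 1.5, -1.5, 0.002, 0.004, 0.002, 0], [25, 1, -1.5, 0, 0, 0, 0], [25, 0, 0, 0, 0, 0, 0], [20, 0, 0, 0, 0, 0, 0], [0, 0, 0, 0, 0, 0, 0], [0, 0, 0, 0, 0, 0, 0]]])

```text
time: 30.42
position: [0.6205, -0.0888, 0.0585]
eef_rot: [2.205, 0.043, -2.199]
ft_force: [0.7, 0.2, 1.6]
finger_gap: 0.997
```

Run:
```python
from h import *
st();to([.619,-.088,.0065],.04-np.pi)
b=snap("scene","pics/scene16.png")
crop(cv2.imread("pics/scene16.png"),270,120,380,240,6,"pics/g26.png")
```

```text
t 30.43 p [ 0.6205 -0.0888  0.0585] headz -3.103 xdown [ 0.003 -0.    -1.   ] q [-0.01  0.7   0.11  1.94 -0.15  0.5  -1.32] F [0.7 0.2 1.6] gap 0.997
shift [52.  -0.9  1.6] turn [-0.0012 -0.0025 -0.0001] shift in turned axes [52.  -0.9  1.4]
```

View pics/g26.png

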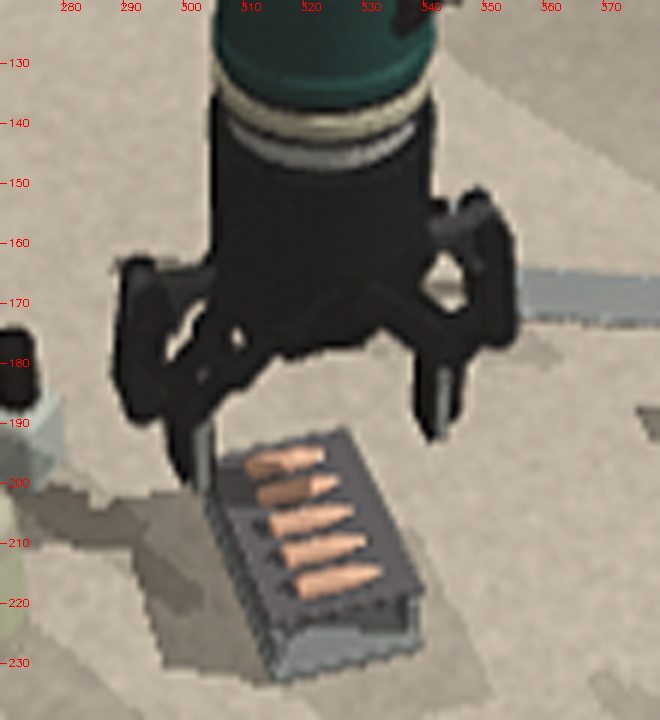

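Request:
move_arm(plan=[[[12, -0.5, 1, 0, 0, 0, 0], [16, -0.4, 0.5, 0, 0, 0, 0], [14, 0, 0, 0, 0, 0, 0], [8, 0, 0, 0, 0, 0, 0], [2, 0, 0, 0, 0, 0, 0], [0, 0, 0, 0, 0, 0, 0], [0, 0, 0, 0, 0, 0, 0]]])

```text
time: 31.35
position: [0.619, -0.0879, 0.0067]
eef_rot: [2.205, 0.043, -2.199]
ft_force: [-1.0, -0.5, 0.3]
finger_gap: 0.995
```

Run:
```python
from h import *
st();to([.619,-.088,.0065],.04-np.pi)
b=snap("scene","pics/scene17.png")
crop(cv2.imread("pics/scene17.png"),270,130,380,240,6,"pics/g27.png")
```

```text
t 31.35 p [ 0.619  -0.0879  0.0067] headz -3.103 xdown [ 0.003 -0.    -1.   ] q [ 0.01  0.78  0.09  1.96 -0.16  0.41 -1.31] F [-1.  -0.5  0.3] gap 0.995
shift [0.2 0.1 0. ] turn [-0.0013 -0.0027 -0.0002] shift in turned axes [0.2 0.1 0. ]
```

View pics/g27.png

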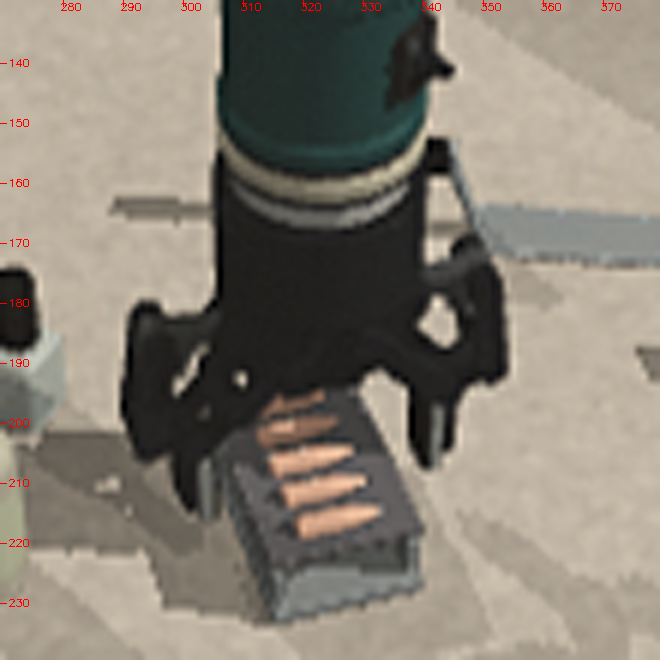

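Request:
move_arm(plan=[[[0, 0, 0, 0, -0.003, 0, 40], [0, 0, 0, 0, 0, 0, 60], [0, 0, 0, 0, 0, 0, 255], [0, 0, 0, 0, 0, 0, 255], [0, 0, 0, 0, 0, 0, 255], [0, 0, 0, 0, 0, 0, 255]]], force=45)

```text
time: 32.15
position: [0.6191, -0.0891, 0.0069]
eef_rot: [2.202, 0.041, -2.202]
ft_force: [0.3, -3.0, 5.8]
finger_gap: 0.713
```

Run:
```python
from h import *
st();print(arm.get_state()["moment"])
b=snap("scene","pics/scene18.png")
crop(cv2.imread("pics/scene18.png"),270,130,380,240,6,"pics/g28.png")
```

```text
t 32.15 p [ 0.6191 -0.0891  0.0069] headz -3.104 xdown [ 0.    -0.001 -1.   ] q [ 0.01  0.78  0.09  1.95 -0.16  0.42 -1.32] F [ 0.3 -3.   5.8] gap 0.713
[-0.45014716  0.11848895  0.0328218 ]
```

View pics/g28.png

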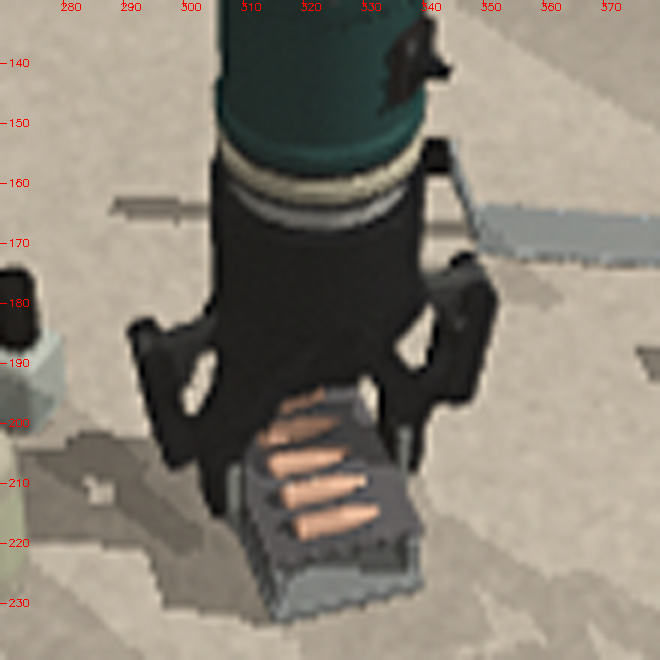

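Request:
move_arm(plan=[[[-2, 0, 0, 0, 0, 0, 255], [-4, 0, 0, 0, 0, 0, 255], [-6, 0, 0, 0, 0, 0, 255], [-8, 0, 0, 0, 0, 0, 255], [-8, 0, 0, 0, 0, 0, 255], [-8, 0, 0, 0, 0, 0, 255], [-4, 0, 0, 0, 0, 0, 255], [0, 0, 0, 0, 0, 0, 255]]])

```text
time: 33.2
position: [0.6189, -0.0876, 0.0467]
eef_rot: [2.201, 0.043, -2.202]
ft_force: [-0.5, 0.2, -0.3]
finger_gap: 0.708
```

Run:
```python
from h import *
st()
for n in("top","scene"):
  b=snap(n,f"pics/{n}19.png")
crop(cv2.imread("pics/scene19.png"),270,110,390,235,6,"pics/g29.png")
crop(cv2.imread("pics/top19.png"),270,160,380,260,6,"pics/g30.png")
```

```text
t 33.2 p [ 0.6189 -0.0876  0.0467] headz -3.103 xdown [-0.  0. -1.] q [-0.01  0.72  0.11  1.95 -0.15  0.48 -1.32] F [-0.5  0.2 -0.3] gap 0.708
```

View pics/g29.png

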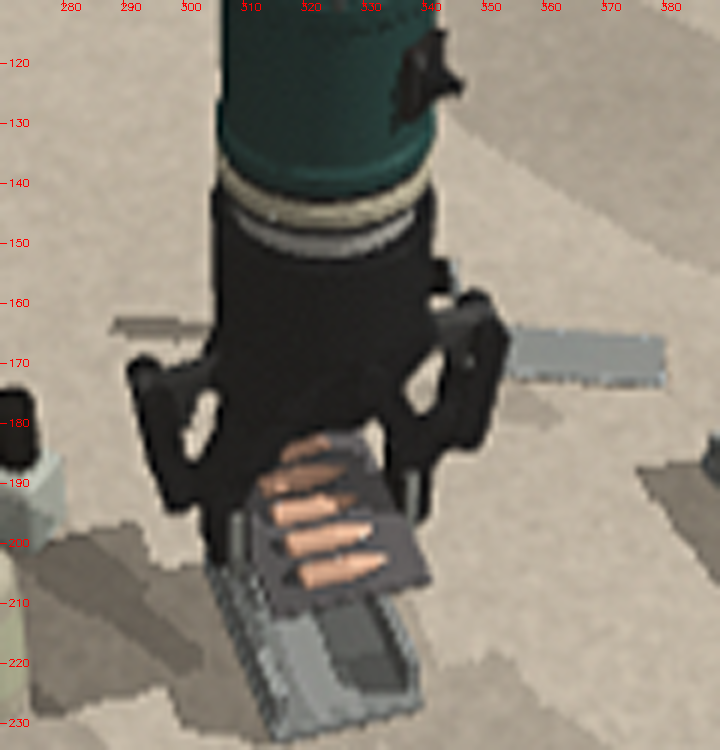

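View pics/g30.png

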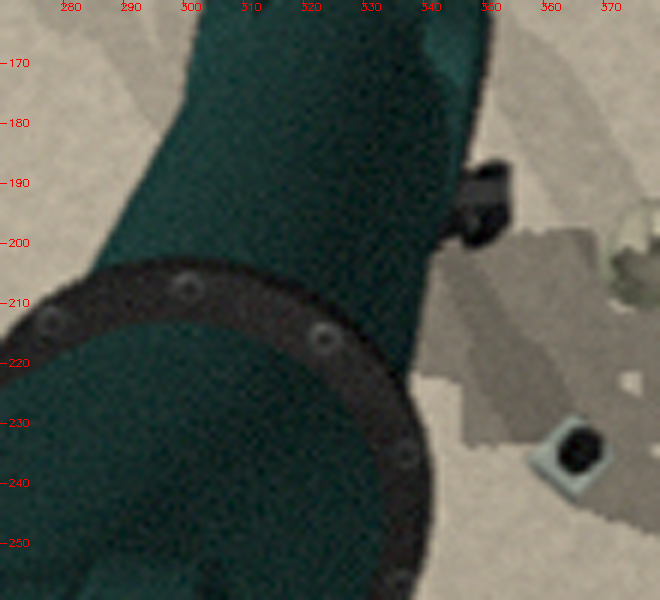

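Run:
```python
from h import *
c,s=np.cos(.04),np.sin(.04)
for m in([.046,.031,.071],[.046,-.031,.071],[.046,-.031,.066],[-.046,.031,.071]):
    print(m,proj("scene",[.619+c*m[0]-s*m[1],-.0878+s*m[0]+c*m[1],m[2]]).round(1))
print(proj("top",[.605,-.215,.1]))
for uv,z in(((381.5,196.5),.115),((375,204),.06)): print(ray("top",uv,z))
N=nails("scene","pics/scene19.png",(305,180,345,210),.0755,5);print(N)
```

```text
[0.046, 0.031, 0.071] [[341.1 205.4]]
[0.046, -0.031, 0.071] [[314.4 211.6]]
[0.046, -0.031, 0.066] [[314.4 213.1]]
[-0.046, 0.031, 0.071] [[327.8 178.4]]
[[378.43361163 202.38510349]]
[ 0.61673811 -0.22071905  0.115     ]
[ 0.60732329 -0.21137935  0.06      ]
[(array([ 0.5912, -0.081 ,  0.0755]), np.int32(7)), (array([ 0.6066, -0.0907,  0.0755]), np.int32(26)), (array([ 0.6229, -0.0908,  0.0755]), np.int32(38)), (array([ 0.6394, -0.0875,  0.0755]), np.int32(48)), (array([ 0.6559, -0.0873,  0.0755]), np.int32(50))]
```

Request:
move_arm(plan=[[[-8, 0, 0, 0, 0, 0, 255], [-16, 0, 0, 0, 0, 0, 255], [-22, 0, 0, 0, 0, 0, 255], [-22, 0, 0, 0, 0, 0, 255], [-22, 0, 0, 0, 0, 0, 255], [-22, 0, 0, 0, 0, 0, 255], [-18, 0, 0, 0, 0, 0, 255], [-10, 0, 0, 0, 0, 0, 255], [0, 0, 0, 0, 0, 0, 255]]])

```text
time: 34.42
position: [0.6192, -0.0879, 0.187]
eef_rot: [2.202, 0.043, -2.201]
ft_force: [0.2, -0.6, -1.4]
finger_gap: 0.711
```

Run:
```python
from h import *
st();to([.5824,-.3227,.187],-.5736-np.pi)
```

```text
t 34.42 p [ 0.6192 -0.0879  0.187 ] headz -3.103 xdown [ 0. -0. -1.] q [-0.04  0.52  0.16  1.88 -0.12  0.75 -1.35] F [ 0.2 -0.6 -1.4] gap 0.711
shift [1.000e-01 2.332e+02 4.590e+01] turn [ 6.124e-01 -3.000e-04 -0.000e+00] shift in turned axes [  0.  217.2 -96.5]
```

Request:
move_arm(plan=[[[0, 8, 1.5, 0, 0, 0, 255], [0, 14, 3, 0, 0, 0, 255], [0, 18, 3.6, 0, 0, 0, 255], [0, 18, 3.6, 0, 0, 0, 255], [0, 18, 3.6, 0, 0, 0, 255], [0, 18, 3.6, 0, 0, 0, 255], [0, 18, 3.6, 0, 0, 0, 255], [0, 18, 3.6, 0, 0, 0, 255], [0, 18, 3.6, 0, 0, 0, 255], [0, 18, 3.6, 0, 0, 0, 255], [0, 18, 3.6, 0, 0, 0, 255], [0, 18, 3.6, 0, 0, 0, 255], [0, 16, 3, 0, 0, 0, 255], [0, 10, 1.5, 0, 0, 0, 255], [0, 5, 1, 0, 0, 0, 255], [0, 0, 0, 0, 0, 0, 255]]])

```text
time: 36.42
position: [0.5819, -0.3224, 0.1862]
eef_rot: [2.201, 0.043, -2.203]
ft_force: [0.6, 0.8, -1.1]
finger_gap: 0.715
```

Request:
move_arm(plan=[[[0, 0, 0, 0.05, 0, 0, 255], [0, 0, 0, 0.1, 0, 0, 255], [0, 0, 0, 0.14, 0, 0, 255], [0, 0, 0, 0.14, 0, 0, 255], [0, 0, 0, 0.1, 0, 0, 255], [0, 0, 0, 0.06, 0, 0, 255], [0, 0, 0, 0.022, 0, 0, 255], [0, 0, 0, 0, 0, 0, 255]]])

```text
time: 37.42
position: [0.5822, -0.3217, 0.1862]
eef_rot: [-1.896, 0.557, 1.898]
ft_force: [-0.3, -0.5, -1.2]
finger_gap: 0.708
```

Run:
```python
from h import *
st();to([.5824,-.3227,.07],-.5736-np.pi)
for n in("top","scene"):
  b=snap(n,f"pics/{n}20.png")
crop(cv2.imread("pics/scene20.png"),170,110,300,250,5,"pics/g31.png")
crop(cv2.imread("pics/top20.png"),350,160,480,270,6,"pics/g32.png")
```

```text
t 37.42 p [ 0.5822 -0.3217  0.1862] headz 2.57 xdown [-0.001  0.    -1.   ] q [ 0.22  0.59  0.32  1.8  -0.25  0.8  -1.48] F [-0.3 -0.5 -1.2] gap 0.708
shift [116.2   0.7  -0.9] turn [ 0.002   0.0012 -0.0003] shift in turned axes [116.2   0.7  -0.8]
```

View pics/g31.png

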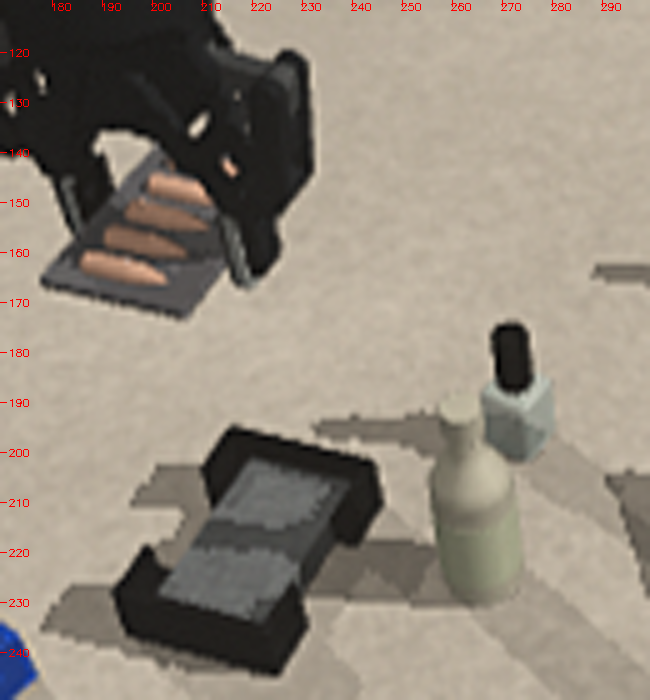

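View pics/g32.png

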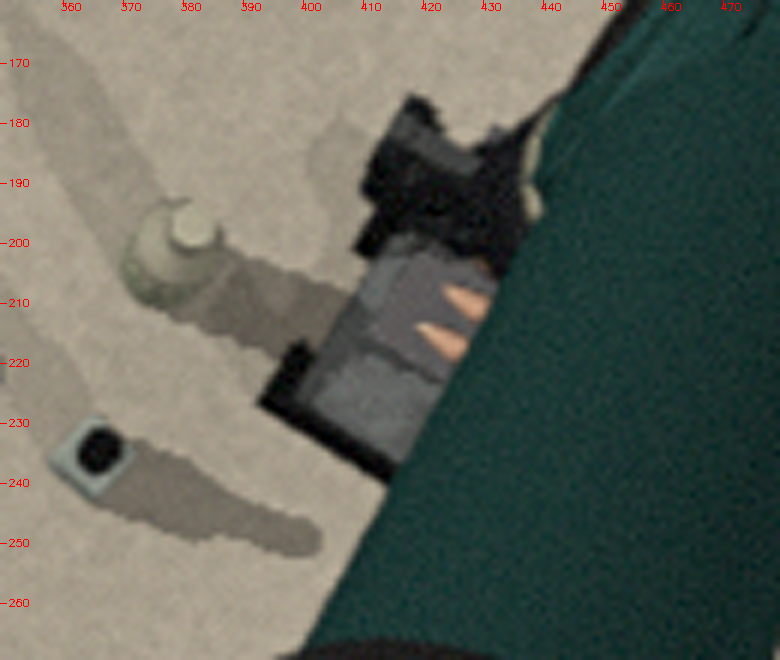

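Request:
move_arm(plan=[[[10, 0.7, -0.8, 0.002, 0.001, 0, 255], [20, 0, 0, 0, 0, 0, 255], [24, 0, 0, 0, 0, 0, 255], [24, 0, 0, 0, 0, 0, 255], [24, 0, 0, 0, 0, 0, 255], [18, 0, 0, 0, 0, 0, 255], [10, 0, 0, 0, 0, 0, 255], [5, 0, 0, 0, 0, 0, 255], [0, 0, 0, 0, 0, 0, 255], [0, 0, 0, 0, 0, 0, 255]]])

```text
time: 38.78
position: [0.5827, -0.3238, 0.0521]
eef_rot: [-1.897, 0.561, 1.894]
ft_force: [-0.2, 0.3, -0.2]
finger_gap: 0.714
```

Run:
```python
from h import *
st();to([.5824,-.3227,-.001],-.5736-np.pi)
for n in("top","scene"):
  b=snap(n,f"pics/{n}21.png")
crop(cv2.imread("pics/scene21.png"),170,140,280,250,7,"pics/g33.png")
crop(cv2.imread("pics/top21.png"),370,170,460,260,7,"pics/g34.png")
```

```text
t 38.77 p [ 0.5827 -0.3238  0.0521] headz 2.566 xdown [ 0.001 -0.001 -1.   ] q [ 0.27  0.76  0.25  1.86 -0.32  0.57 -1.42] F [-0.2  0.3 -0.2] gap 0.714
shift [53.1 -0.8  1. ] turn [-0.0015 -0.0016 -0.0005] shift in turned axes [53.1 -0.8  0.9]
```

View pics/g33.png

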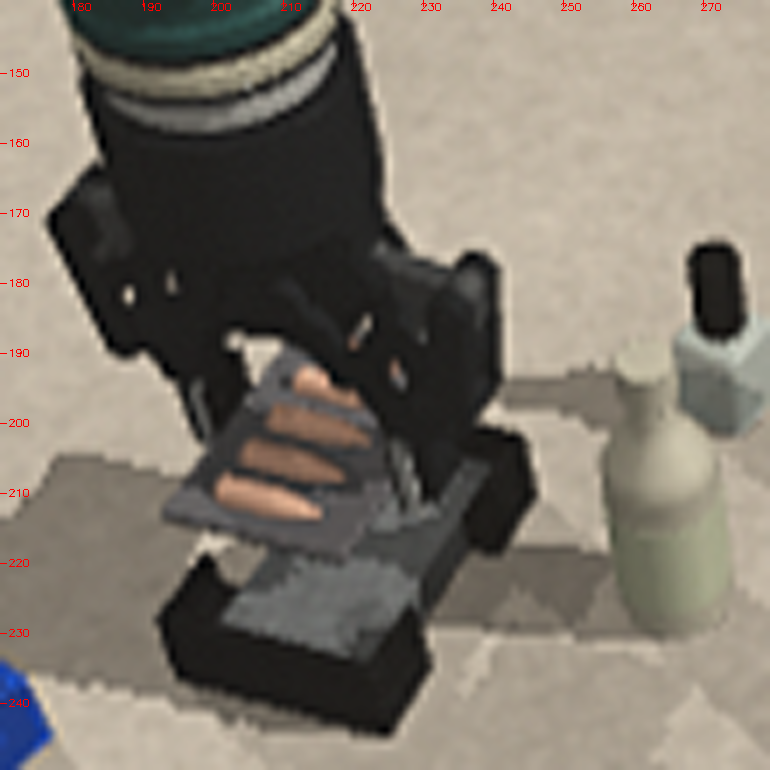

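View pics/g34.png

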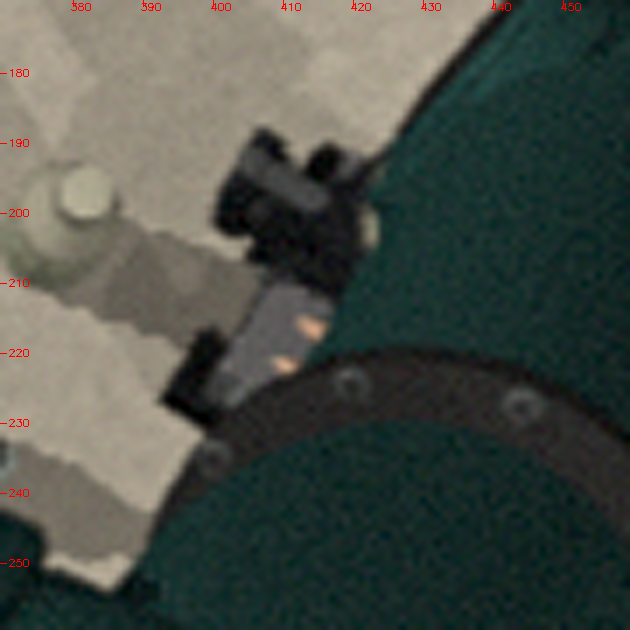

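Run:
```python
from h import *
def pr(n,p,m):
    c,s=np.cos(p[2]),np.sin(p[2]);return proj(n,[p[0]+c*m[0]-s*m[1],p[1]+s*m[0]+c*m[1],m[2]])[0].round(1)
P=(.5827,-.3238,-.5756)
for m in([.046,-.031,.0762],[.046,-.031,.0712],[.046,.031,.0762],[.046,.031,.0712],[-.046,-.031,.0762]):print("plate",m,pr("scene",P,m))
C=(.5824,-.3227,-.5736)
for m in([-.0495,-.0345,.018],[-.0495,.0345,.018],[.0495,-.0345,.032],[.0495,.0345,.032]):print("well scene",m,pr("scene",C,m))
for m in([.0495,.0345,.032],[.0495,.0345,.018],[.0495,-.0345,.032],[.0495,-.0345,.018],[-.0495,.0345,.032],[-.0495,.0345,.018],[-.0495,-.0345,.018],[-.0495,-.0345,.032]):print("well top",m,pr("top",C,m))
```

```text
plate [0.046, -0.031, 0.0762] [191.3 212.3]
plate [0.046, -0.031, 0.0712] [191.8 213.9]
plate [0.046, 0.031, 0.0762] [217.2 219.1]
plate [0.046, 0.031, 0.0712] [217.6 220.6]
plate [-0.046, -0.031, 0.0762] [212.3 184.1]
well scene [-0.0495, -0.0345, 0.018] [216.8 199.9]
well scene [-0.0495, 0.0345, 0.018] [242.6 206.3]
well scene [0.0495, -0.0345, 0.032] [194.2 226.1]
well scene [0.0495, 0.0345, 0.032] [222.1 233.6]
well top [0.0495, 0.0345, 0.032] [416.  191.9]
well top [0.0495, 0.0345, 0.018] [414.9 192.9]
well top [0.0495, -0.0345, 0.032] [439.2 206.3]
well top [0.0495, -0.0345, 0.018] [437.8 207.1]
well top [-0.0495, 0.0345, 0.032] [396.  224.2]
well top [-0.0495, 0.0345, 0.018] [395.1 224.8]
well top [-0.0495, -0.0345, 0.018] [418.2 239.3]
well top [-0.0495, -0.0345, 0.032] [419.3 238.9]
```

Request:
move_arm(plan=[[[6, 0, 0, 0, -0.001, 0, 255], [10, 0, 0, 0, 0, 0, 255], [10, 0, 0, 0, 0, 0, 255], [5, 0, 0, 0, 0, 0, 255], [0, 0, 0, 0, 0, 0, 255], [0, 0, 0, 0, 0, 0, 255]]])

```text
time: 39.62
position: [0.5823, -0.3237, 0.0204]
eef_rot: [-1.894, 0.561, 1.896]
ft_force: [0.3, -0.9, -1.3]
finger_gap: 0.708
```

Run:
```python
from h import *
st();to([.5827,-.3237,-.001],-.5736-np.pi)
for n in("top","scene"):
  b=snap(n,f"pics/{n}22.png")
crop(cv2.imread("pics/scene22.png"),180,170,260,250,9,"pics/g35.png")
crop(cv2.imread("pics/top22.png"),380,180,450,250,9,"pics/g36.png")
```

```text
t 39.62 p [ 0.5823 -0.3237  0.0204] headz 2.566 xdown [-0.001 -0.    -1.   ] q [ 0.29  0.8   0.23  1.86 -0.33  0.52 -1.41] F [ 0.3 -0.9 -1.3] gap 0.708
shift [21.4 -0.3 -0.4] turn [-0.0017  0.0005 -0.0007] shift in turned axes [21.4 -0.3 -0.3]
```

View pics/g35.png

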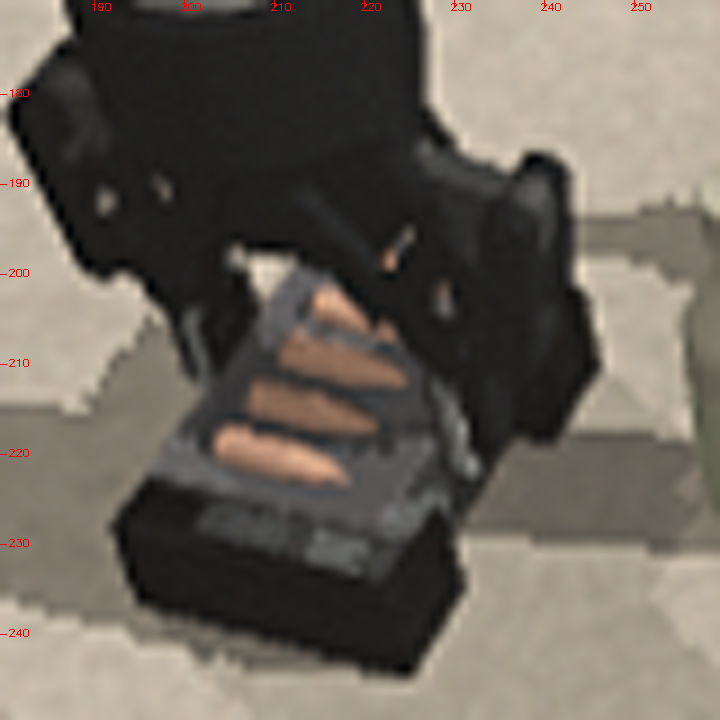

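View pics/g36.png

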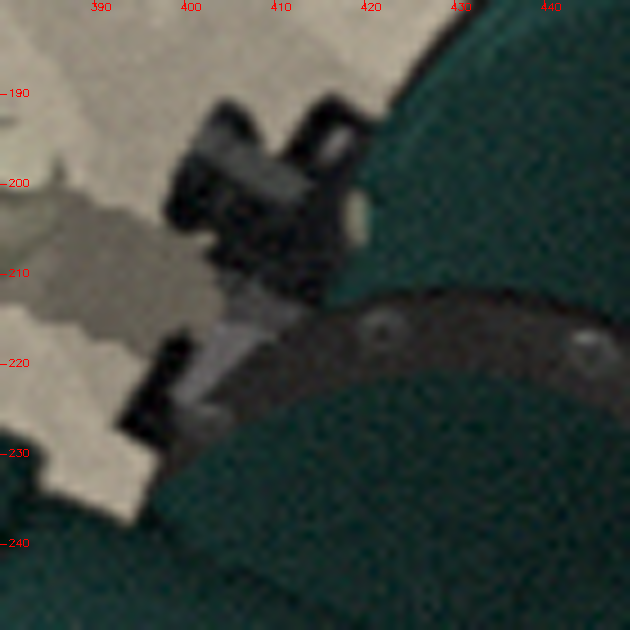

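Run:
```python
from h import *
def pr(n,p,m):
    c,s=np.cos(p[2]),np.sin(p[2]);return proj(n,[p[0]+c*m[0]-s*m[1],p[1]+s*m[0]+c*m[1],m[2]])[0].round(1)
P=(.5823,-.3237,-.5756)
for z in(.0445,.0395):
  for y in(-.031,.031):print("plate",z,y,pr("scene",P,[.046,y,z]))
C=(.5824,-.3227,-.5736)
for m in([.0555,-.0385,.032],[.0555,.0385,.032],[.0555,.0385,0],[.0555,-.0385,0],[.025,.0385,.032]):print("case",m,pr("scene",C,m))
o=[("scene",196.2,221.7,[.046,-.031,.042]),("scene",222.3,228.4,[.046,.031,.042])]
print(fit(o,P)[0].round(4))
for dx,dy in((.001,0),(0,.001)): print(pr("scene",(P[0]+dx,P[1]+dy,P[2]),[.046,0,.042])-pr("scene",P,[.046,0,.042]))
```

```text
plate 0.0445 -0.031 [194.7 221.7]
plate 0.0445 0.031 [219.9 228.5]
plate 0.0395 -0.031 [195.2 223.2]
plate 0.0395 0.031 [220.3 229.9]
case [0.0555, -0.0385, 0.032] [191.2 227.7]
case [0.0555, 0.0385, 0.032] [222.5 236.1]
case [0.0555, 0.0385, 0] [225.  244.9]
case [0.0555, -0.0385, 0] [194.5 236.6]
case [0.025, 0.0385, 0.032] [228.9 225.8]
[ 0.5806 -0.3206 -0.5551]
[0.  0.3]
[ 0.5 -0.1]
```

Run:
```python
from h import *
def pr(n,p,m):
    c,s=np.cos(p[2]),np.sin(p[2]);return proj(n,[p[0]+c*m[0]-s*m[1],p[1]+s*m[0]+c*m[1],m[2]])[0].round(1)
P=(.5823,-.3237,-.5756)
for z in(.0445,.0395):print("plate",z,pr("top",P,[-.046,.031,z]),pr("top",P,[-.02,.031,z]))
im=cv2.imread("pics/top22.png");c=cv2.resize(im[200:235,388:423],None,fx=20,fy=20,interpolation=cv2.INTER_CUBIC);c=np.clip(c.astype(float)*1.8,0,255).astype(np.uint8)
cv2.imwrite("pics/g37.png",c)
im=cv2.imread("pics/scene22.png");c=cv2.resize(im[195:248,185:240],None,fx=11,fy=11,interpolation=cv2.INTER_CUBIC);c=np.clip(c.astype(float)*2,0,255).astype(np.uint8)
cv2.imwrite("pics/g38.png",c)
```

```text
plate 0.0445 [399.1 223.2] [404.4 214.6]
plate 0.0395 [398.7 223.5] [404.1 214.9]
```

View pics/g37.png

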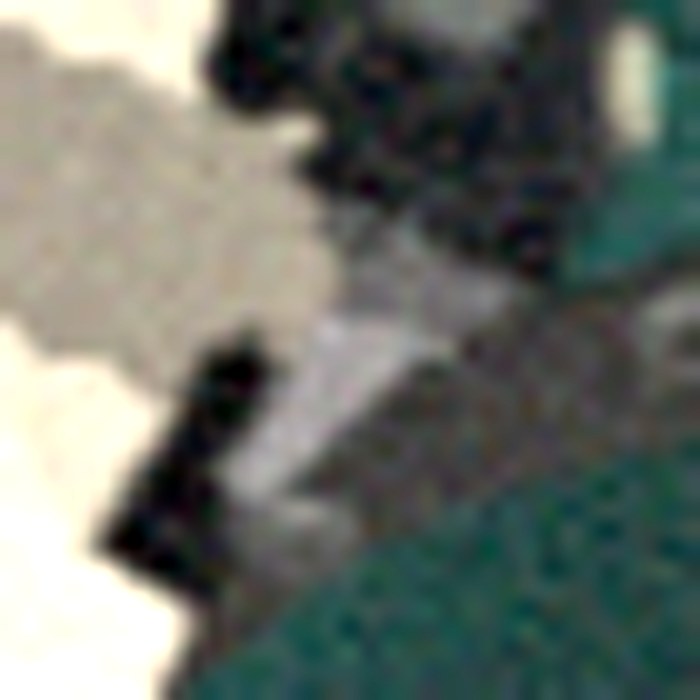

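View pics/g38.png

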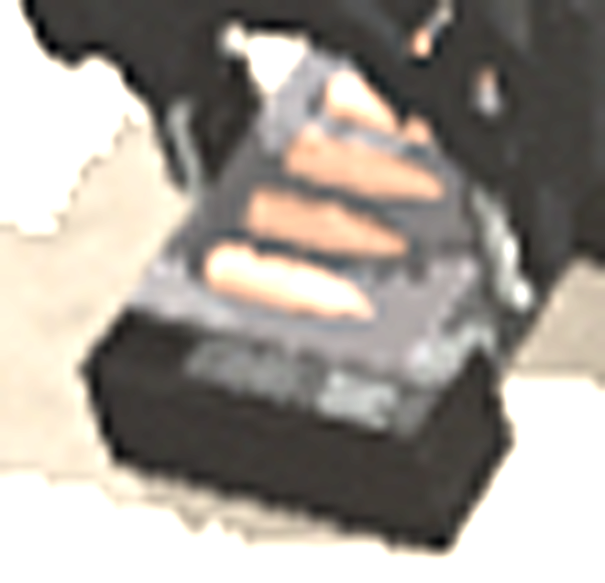

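Request:
move_arm(plan=[[[2, 0, -1, 0, 0, 0, 255], [3, 0, 0, 0, 0, 0, 255], [3, 0, 0, 0, 0, 0, 255], [2, 0, 0, 0, 0, 0, 255], [2, 0, 0, 0, 0, 0, 255], [0, 0, 0, 0, 0, 0, 255]]])

```text
time: 40.48
position: [0.5828, -0.324, 0.008]
eef_rot: [-1.894, 0.561, 1.896]
ft_force: [0.3, -0.7, -0.9]
finger_gap: 0.71
```

Run:
```python
from h import *
st()
for n in("top","scene"):
  b=snap(n,f"pics/{n}23.png")
im=cv2.imread("pics/scene23.png");c=cv2.resize(im[195:248,185:240],None,fx=11,fy=11,interpolation=cv2.INTER_CUBIC);c=np.clip(c.astype(float)*2,0,255).astype(np.uint8)
cv2.imwrite("pics/g39.png",c)
```

```text
t 40.48 p [ 0.5828 -0.324   0.008 ] headz 2.566 xdown [-0.002  0.    -1.   ] q [ 0.29  0.82  0.22  1.86 -0.34  0.5  -1.4 ] F [ 0.3 -0.7 -0.9] gap 0.71
```

View pics/g39.png

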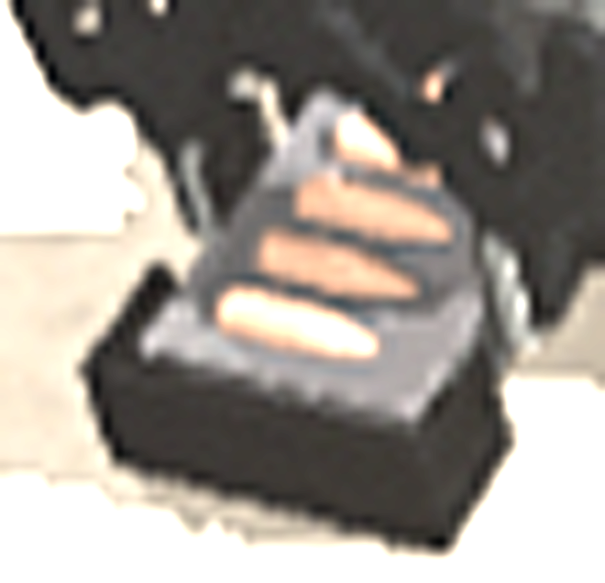

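Request:
move_arm(plan=[[[2, 0, 0, 0, 0, 0, 255], [2, 0, 0, 0, 0, 0, 255], [2, 0, 0, 0, 0, 0, 255], [1, 0, 0, 0, 0, 0, 255], [0, 0, 0, 0, 0, 0, 255]]])

```text
time: 41.2
position: [0.5829, -0.3241, 0.0011]
eef_rot: [-1.894, 0.561, 1.896]
ft_force: [0.5, -0.3, -1.2]
finger_gap: 0.709
```

Run:
```python
from h import *
st();to([.5828,-.324,-.001],-.5736-np.pi)
```

```text
t 41.2 p [ 0.5829 -0.3241  0.0011] headz 2.566 xdown [-0.001  0.    -1.   ] q [ 0.3   0.83  0.21  1.86 -0.34  0.49 -1.4 ] F [ 0.5 -0.3 -1.2] gap 0.709
shift [ 2.1 -0.   0.1] turn [-0.0016  0.0011 -0.0007] shift in turned axes [ 2.1 -0.   0.1]
```

Request:
move_arm(plan=[[[1, 0, 0, 0, 0, 0, 255], [0.5, 0, 0, 0, 0, 0, 255], [0.5, 0, 0, 0, 0, 0, 255], [0, 0, 0, 0, 0, 0, 255]]])

```text
time: 41.7
position: [0.5829, -0.3241, -0.0007]
eef_rot: [-1.894, 0.561, 1.896]
ft_force: [-0.2, -0.5, -0.4]
finger_gap: 0.711
```

Run:
```python
from h import *
st()
```

```text
t 41.7 p [ 0.5829 -0.3241 -0.0007] headz 2.566 xdown [-0.001 -0.    -1.   ] q [ 0.3   0.83  0.21  1.86 -0.34  0.49 -1.4 ] F [-0.2 -0.5 -0.4] gap 0.711
```

Request:
move_arm(plan=[[[0.6, 0, 0, 0, 0, 0, 255], [0, 0, 0, 0, 0, 0, 255]]])

```text
time: 41.95
position: [0.5829, -0.3241, -0.001]
eef_rot: [-1.894, 0.561, 1.896]
ft_force: [-0.2, 0.8, 2.0]
finger_gap: 0.714
```

Request:
move_arm(plan=[[[0.6, 0, 0, 0, 0, 0, 255], [0, 0, 0, 0, 0, 0, 255]]])

```text
time: 42.2
position: [0.583, -0.3241, -0.0011]
eef_rot: [-1.894, 0.561, 1.896]
ft_force: [-0.8, 0.5, 5.5]
finger_gap: 0.708
```

Run:
```python
from h import *
st()
```

```text
t 42.2 p [ 0.583  -0.3241 -0.0011] headz 2.566 xdown [-0.001  0.    -1.   ] q [ 0.3   0.83  0.21  1.86 -0.34  0.49 -1.4 ] F [-0.8  0.5  5.5] gap 0.708
```

Request:
move_arm(plan=[[[0, 0, 0, 0, 0, 0, 65], [0, 0, 0, 0, 0, 0, 50], [0, 0, 0, 0, 0, 0, 35], [0, 0, 0, 0, 0, 0, 35], [0, 0, 0, 0, 0, 0, 35]]])

```text
time: 42.82
position: [0.5829, -0.324, -0.002]
eef_rot: [-1.894, 0.561, 1.896]
ft_force: [0.3, -0.4, 0.2]
finger_gap: 0.863
```

Run:
```python
from h import *
st()
for n in("top","scene"):
  b=snap(n,f"pics/{n}24.png")
im=cv2.imread("pics/scene24.png");c=cv2.resize(im[185:248,180:250],None,fx=10,fy=10,interpolation=cv2.INTER_CUBIC);c=np.clip(c.astype(float)*2,0,255).astype(np.uint8)
cv2.imwrite("pics/g40.png",c)
```

```text
t 42.83 p [ 0.5829 -0.324  -0.002 ] headz 2.566 xdown [-0.001  0.    -1.   ] q [ 0.3   0.83  0.21  1.86 -0.34  0.49 -1.4 ] F [ 0.3 -0.4  0.2] gap 0.863
```

View pics/g40.png

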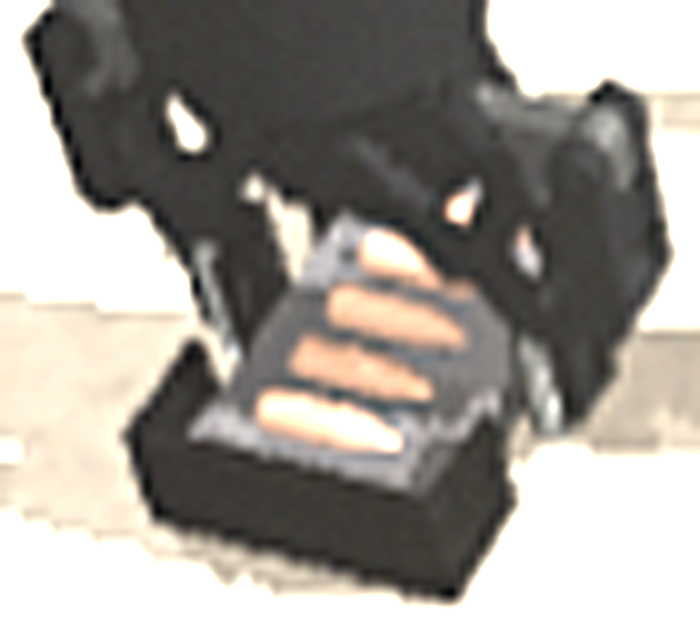

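Released; rise straight up and look.

Request:
move_arm(plan=[[[-6, 0, 0, 0, 0, 0, 35], [-12, 0, 0, 0, 0, 0, 35], [-20, 0, 0, 0, 0, 0, 35], [-30, 0, 0, 0, 0, 0, 35], [-40, 0, 0, 0, 0, 0, 35], [-40, 0, 0, 0, 0, 0, 35], [-40, 0, 0, 0, 0, 0, 35], [-30, 0, 0, 0, 0, 0, 35], [-10, 0, 0, 0, 0, 0, 35], [0, -40, 40, 0, 0, 0, 35], [0, -40, 40, 0, 0, 0, 35], [0, -40, 40, 0, 0, 0, 35], [0, 0, 0, 0, 0, 0, 35], [0, 0, 0, 0, 0, 0, 35]]])

```text
time: 44.68
position: [0.5475, -0.1582, 0.226]
eef_rot: [-1.894, 0.561, 1.897]
ft_force: [-0.7, 0.1, -0.6]
finger_gap: 0.861
```

Run:
```python
from h import *
st()
for n in("top","scene"):
  b=snap(n,f"pics/{n}25.png")
im=cv2.imread("pics/scene25.png");c=cv2.resize(im[185:248,180:250],None,fx=10,fy=10,interpolation=cv2.INTER_CUBIC);c=np.clip(c.astype(float)*1.8,0,255).astype(np.uint8)
cv2.imwrite("pics/g41.png",c)
```

```text
t 44.67 p [ 0.5475 -0.1582  0.226 ] headz 2.567 xdown [-0.001 -0.001 -1.   ] q [-0.06  0.42  0.35  1.98 -0.2   0.78 -1.74] F [-0.7  0.1 -0.6] gap 0.861
```

View pics/g41.png

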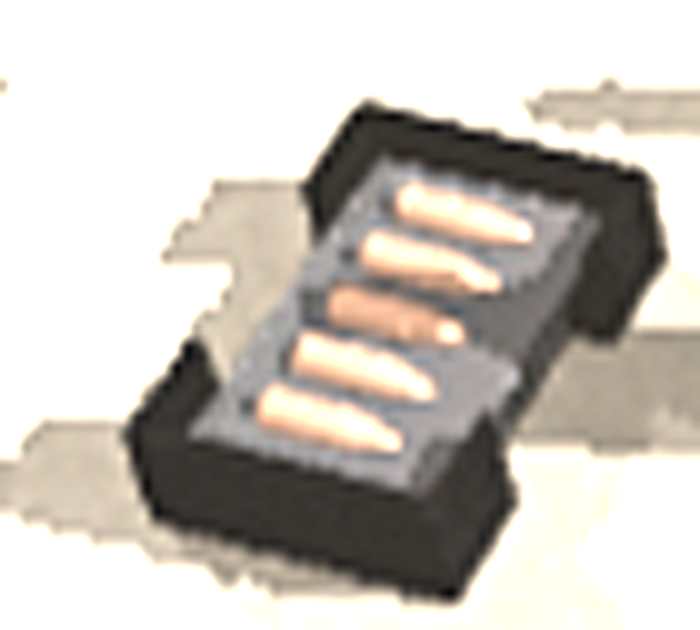

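View pics/top25.png

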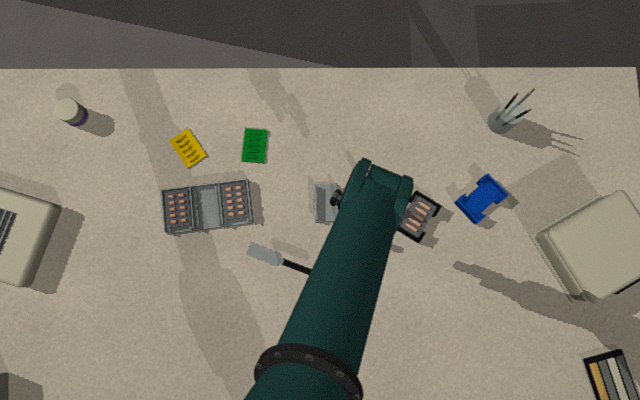

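View pics/scene25.png

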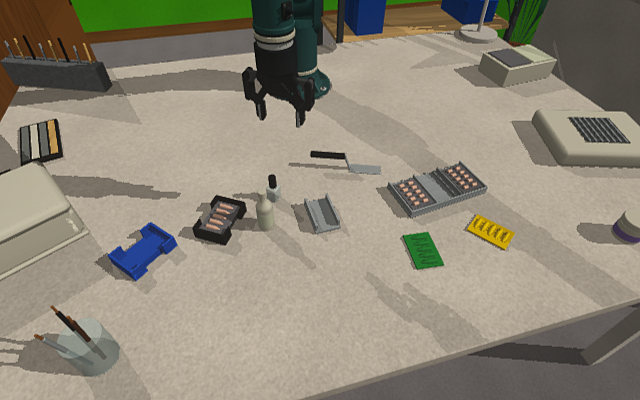

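Run:
```python
from h import *
a=cv2.imread("pics/scene0.png");b=cv2.imread("pics/scene25.png")
for nm,(x0,y0,x1,y1) in dict(bottle=(256,190,274,231),polish=(264,174,282,202),short_a=(440,162,480,190),short_b=(395,180,430,206)).items():
    print(nm,np.abs(a[y0:y1,x0:x1].astype(int)-b[y0:y1,x0:x1]).mean().round(1))
print(arm.close_job())
```

```text
bottle 2.2
polish 7.1
short_a 9.5
short_b 12.7
the job is handed in; nothing more can be done
None
```

Run:
```python
from h import *
for nm,reg in(("plate +y",(448,160,480,192)),("plate -y",(395,178,430,207))):
    for f in("scene0","scene25"):
        N=nails("scene",f"pics/{f}.png",reg,.0255,8);print(nm,f,len(N),np.mean([p for p,_ in N],0).round(4))
```

```text
plate +y scene0 10 [0.6086 0.2934 0.0255]
plate +y scene25 10 [0.609  0.2932 0.0255]
plate -y scene0 10 [0.6284 0.1468 0.0255]
plate -y scene25 10 [0.6281 0.1469 0.0255]
```

The long-nail plate is in the well of the black case, and I handed the job in at about 45 s of the 72 s allowed. I slid the spatula under it, lifted it out of the middle bay and set it on the stand. Then I laid the spatula flat on the desk, gripped the plate by its long sides, carried it over the bottles and lowered it into the well until it touched the floor.

**Plate home:** Touchdown read about 5 N, at the height worked out for a plate lying flat on the well floor. I released it only after that. The last pictures show it flat inside the rim with all five nails clear, and the gripper up and away.

**Other things:** The other two plates' nail centres moved by no more than 0.4 mm between the first and last pictures, which is measurement noise. The white bottle's image patch is nearly unchanged (mean difference 2.2 grey levels). The nail-polish bottle's patch changed a little more (7.1); I took that as shadow, as it stands in the same place to the eye. The plate patches changed more still (9.5 and 12.7), which is why I checked their nail centres.

**Disagreements:** The two cameras differed by 2–5 mm in places, at the rack along x and near the case along y. I used averages there and compared plate and case within the same view before lowering. The wrist force readings I took stayed under about 7 N, but I read them only at the end of each move.

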